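# Clear the scrap block into its drawer

## Robot

A 6-joint arm with a two-finger parallel gripper is mounted at the origin on a cart in front of the work surface, level with it; the furniture and walls round the work are solid. World frame = base frame: x ahead of the robot, y to its left, z up, the work surface at z = 0. Lengths are in m, angles in rad, forces in N, time in s.
With the tool pointing down it reaches from about 0.375 to 0.975 m from the base axis. Payload 3.8 kg.
Tool frame: the origin (TCP) lies midway between the tips of the shut fingers; the grasp point (between the pads) lies 19 mm behind it; z points along the fingers, y is the line along which they close (so a half turn about z gives the same grasp; the last joint's range is limited). The gripper opens to 85 mm and grips with 20 to 120 N. Pads are 22 mm wide; open, the fingers measure 114 mm over their backs; the gripper's body (76 mm by 85 mm) begins 54 mm behind the grasp point. The pads swing forward as they close: fully open they stand 13 mm farther back than shut.
Start: joints at [-1.308, 0.264, 1.604, -0, 1.274, -0.037], TCP at [0.199, -0.645, 0.197] pointing down, gripper open.
Joint ranges: [-2.63, 2.63], [-0.94, 2.18], [0.31, 2.57], [-1.31, 4.45], [0, 2.66], [-2.55, 2.55]. Speed limits (rad/s): [2.57, 2.57, 3.14, 3.14, 3.14, 3.14].

## Interface

Orientations are given as a rotation vector (axis times angle).
In Python, from workcell import sensors, viewer, job gives the robot as it stands.
- The arm moves only by the shell command python3 -m inch 'ROWS' [FORCE]. ROWS is JSON, one flat list of numbers, 7 for each row, row after row: the shift along the tool's x, y, z in mm, then the turn, a rotation vector about the tool's x, y, z in degrees, then the finger opening in mm, from 0 to 85.4. A call has exactly 8 rows; each row shifts and turns the commanded pose from where the row before left it, along the tool's axes as they then stand; what a row does not reach is not made up. A row lasts 1/10 s, in which the tool goes at most 50 mm and 8.59 degrees, less where a joint would pass 70% of its speed; a pose out of reach is approached as far as the arm can. A call is refused whole if a number of a shift passes 50 or a number of a turn 8.59, either way. A call with a gripper value outside its range is refused whole. The fingers move at their own pace and stop on an object; FORCE is the grip in N (left out, the last holds). Time passes only in rows, so rows that do not move let the fingers close, or fill a call up. It gives the time, the measured TCP pose, the force, the opening and the grip force at its end, in the units of the state.
- sensors.read_state(): the state, without advancing time (a new reading comes with each control period).
- viewer.read_camera(name): name is "side" or "top"; returns the picture (420x560x3 uint8, red, green, blue); there is no depth.
- viewer.camera_params(name): a dict with "K" (3x3 intrinsics, pixels), "k1" (the pictures are not rectified: a ray, as slopes to the right and down, at radius r is drawn at 1 + k1 r^2 times it, then the intrinsics apply), "world_to_cam" (4x4, takes a point from world to camera coordinates). Camera axes: x right, y down, z forward; pixel columns grow to the right and rows downward; lengths in m; the calibration is good to about 2 mm. A picture is of the moment at which its call begins. camera_params takes no time and is no camera call.
- job.finish_job(): hands the job in; it is judged then, once.
The state is a dict: "time": time; "q": joint angles; "joint_vel": joint speeds; "joint_torque": joint torques, N m; "tool_pos": TCP position; "tcp_rot": TCP orientation; "wrist_force": force on the tool from outside, world axes, zero at the start; "torque": the same for the moment, N m; "width": opening from 0.0 (shut) to 1.0 (fully open); "grip_force": force on a finger pad.
Only numpy, scipy, OpenCV 4.12 (cv2) and the standard library are available. Lean on these libraries where they do the work, as an engineer would, in place of code of your own. Each camera call takes 0.05 s, during which the arm holds its last target. There are 200 camera calls.

## Task

Clear the nut-cracking block: stand the spice jars that are on it upright in the low steel tray, pull the block's drawer fully open by its handle, and only then use the wooden scraper block to sweep every walnut shell over the front edge into the drawer, never touching a shell on the board with the fingers. When all the shells are in, stand the scraper upright on its cork mat again and push the drawer fully shut; leave the other things where they are.

Things in the scene. Friction and masses are not known exactly. Their poses are not given: they have to be found in the camera images.
- block: Fixed wooden block: a board 240 mm deep (its x), 210 mm wide (its y), flat top 85 mm up, over a drawer. Origin: centre of underside; x to its back, z up; front edge at x = -120 mm, facing the robot's right within 0.15 rad. Lips 9 mm high at both sides (flat for y = -84 to 84 mm), none at front and back. Wall cabinets hang above 0.55 m, beyond 0.57 m ahead of the robot: keep the arm clear.
- drawer (a joint): How far the block's drawer is pulled out, m: 0 shut, 0.12 fully out; it slides along the block's -x, with about 1.5 N of friction, and stays where it is left. Inside it is 200 mm long, 174 mm wide and 45 mm deep.
- drawer_handle (a point): Middle of the drawer's handle, a round steel bar 10 mm thick and 100 mm long (along the block's y), its axis 48 mm above the worktop, 42 mm in front of the drawer's front panel (204 mm wide, from 7 to 65 mm above the worktop). It moves with the drawer.
- drawer_floor (a point): Centre of the drawer's inner floor, 14 mm above the worktop; axes as the block's. It moves with the drawer; the inside reaches 100 mm to either end (x) and 87 mm to either side (y) of it, the walls 45 mm up.
- scraper: Loose dark wooden scraper block standing upright, 180 g: a foot 30 mm (its x) by 60 mm (its y) and 24 mm high, and above it a grip 20 mm thick (its x) and 46 mm long (its y), up to 81 mm. Origin: centre of the foot's underside, z up.
- mat: Fixed cork mat on which the scraper stands, 70 mm (its x) by 120 mm (its y), 5 mm thick. Origin: centre of its underside.
- tray: Fixed low open steel tray for the spice jars, 180 mm (its x) by 106 mm (its y), walls 17 mm high and 5 mm thick, inner floor 5 mm up. Origin: centre of its underside.
- jar_a: Loose glass spice jar with a screw lid, 46 mm across, 98 mm high, about 0.11 kg. Origin: centre of its underside, z up. It may be absent.
- jar_b: Loose patterned card spice drum, 46 mm across, 98 mm high, about 0.11 kg. Origin: centre of its underside, z up. It may be absent.
- shell_1: Walnut half-shell, a dome 30 mm across and 15 mm high, 12 g, lying flat side down on the block's board. Origin: centre of its flat side, z towards the dome. It may be absent.
- shell_2: Walnut half-shell, a dome 30 mm across and 15 mm high, 12 g, lying flat side down on the block's board. Origin: centre of its flat side, z towards the dome. It may be absent.
- shell_3: Walnut half-shell, a dome 30 mm across and 15 mm high, 12 g, lying flat side down on the block's board. Origin: centre of its flat side, z towards the dome. It may be absent.
- shell_4: Walnut half-shell, a dome 30 mm across and 15 mm high, 12 g, lying flat side down on the block's board. Origin: centre of its flat side, z towards the dome. It may be absent.
- shell_5: Walnut half-shell, a dome 30 mm across and 15 mm high, 12 g, lying flat side down on the block's board. Origin: centre of its flat side, z towards the dome. It may be absent.
- shell_6: Walnut half-shell, a dome 30 mm across and 15 mm high, 12 g, lying flat side down on the block's board. Origin: centre of its flat side, z towards the dome. It may be absent.
- low_tin: Bystander: flat tin, 86 mm across, 40 mm high. Origin: centre of underside.
- tall_tin: Bystander: tin 75 mm across, 58 mm high. Origin: centre of underside.
- soy_bottle: Bystander: slim sauce bottle, 40 mm across, 145 mm high. Origin: centre of underside.
- salt_bottle: Bystander: white bottle with a cap, 70 mm across, 198 mm high. Origin: centre of underside.
- spread_jar: Bystander: squat dark jar, 75 mm across, 83 mm high. Origin: centre of underside.

How it is judged:
By the outcome, as a careful person would: the job done as asked, in the order asked, and still so for the second after the job is handed in, with the robot touching nothing.
Of jar_a, jar_b only 1 to 2 are there at a start; the rules pass over those that are not, and their reading is None.
Of shell_1, shell_2, shell_3, shell_4, shell_5, shell_6 only 4 to 6 are there at a start; the rules pass over those that are not, and their reading is None.
At some moment in a run one of shell_1, shell_2, shell_3, shell_4, shell_5, shell_6 may be knocked a few centimetres aside while the robot is not near it.
It also fails if it takes over 210 s, if anything falls off the work surface, if the arm or the gripper's body presses on something with over 40 N, if the wrist force passes 120 N, or if a joint passes its speed limit or range.

## Working session

There is one attempt and no reset: what is moved stays moved. The work goes in short steps, Python scripts to look and compute and a shell command to move; the robot and the scene stay as the last step left them, time stands still between calls to the robot, and variables do not carry over. Pictures are saved under pics/ and viewed, at most 14 in all, crops included, and the job is handed in when it is done.

```bash
mkdir -p pics; ls; python3 - <<'E'
from workcell import sensors, viewer
import cv2
s=sensors.read_state(); print(s)
for n in ("side","top"):
    im=viewer.read_camera(n); cv2.imwrite(f"pics/{n}0.png",im[:,:,::-1]); print(n,viewer.camera_params(n))
E
```

```text
pics
{'time': 0.0, 'q': array([-1.30790864e+00,  2.64749418e-01,  1.60541937e+00, -1.39826897e-05,
        1.27368791e+00, -3.69308840e-02]), 'joint_vel': array([-0.0009743 , -0.00083556,  0.00110176,  0.00199397, -0.00072013,
        0.00028307]), 'joint_torque': array([-2.74806458e-03, -5.15109801e+01, -3.67315972e+01, -3.90476171e-04,
        1.27824163e-02, -6.98551787e-06]), 'tool_pos': array([ 0.1991176 , -0.6440977 ,  0.19614013]), 'tcp_rot': array([-3.10413465e+00, -4.68862567e-01,  4.21494934e-04]), 'wrist_force': array([-0.61164234, -0.64132493,  0.88086408]), 'torque': array([-0.03654772,  0.04882789,  0.02994025]), 'grip_force': 0.0, 'width': 0.9995928680083322}
side {'K': array([[461.04368189,   0.        , 274.66293656],
       [  0.        , 461.04368189, 218.79736768],
       [  0.        ,   0.        ,   1.        ]]), 'k1': -0.12288020459009887, 'world_to_cam': array([[ 0.24724814, -0.96885452, -0.01375753, -0.12512842],
       [-0.84970601, -0.20997425, -0.48364295,  0.54720503],
       [ 0.46569094,  0.13126967, -0.87515726,  1.36310629],
       [ 0.        ,  0.        ,  0.        ,  1.        ]])}
top {'K': array([[385.70677812,   0.        , 281.87622391],
       [  0.        , 385.70677812, 211.0351565 ],
       [  0.        ,   0.        ,   1.        ]]), 'k1': 0.035758667974670325, 'world_to_cam': array([[ 0.02097776, -0.99970303,  0.01240131, -0.02543052],
       [-0.99845955, -0.02158573, -0.05111342,  0.55823587],
       [ 0.05136593, -0.01130997, -0.99861585,  1.10697304],
       [ 0.        ,  0.        ,  0.        ,  1.        ]])}
```

View pics/side0.png

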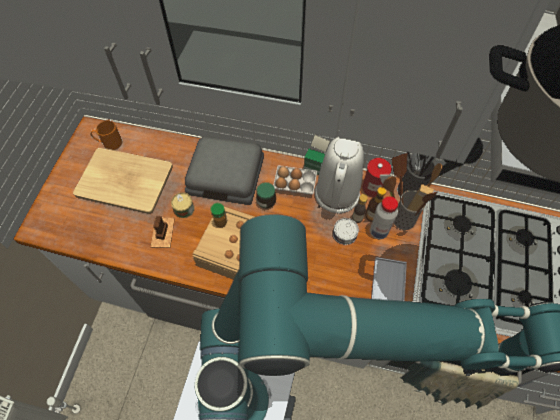

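View pics/top0.png

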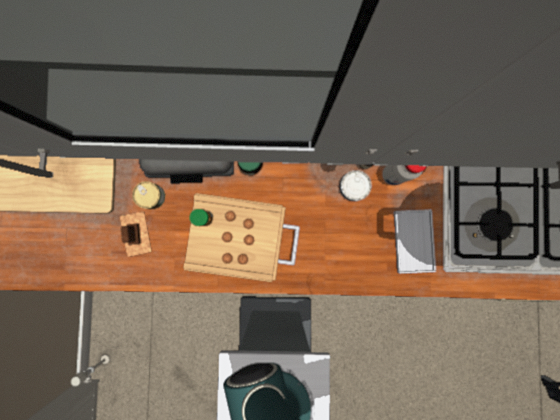

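```bash
cat > h.py <<'E'
import numpy as np, cv2
from workcell import sensors, viewer
from scipy.spatial.transform import Rotation as R
def pix2w(n,u,v,z):
    p=viewer.camera_params(n);K=p["K"];T=p["world_to_cam"]
    d=np.array([(u-K[0,2])/K[0,0],(v-K[1,2])/K[1,1]]);s=d.copy()
    for _ in range(20): s=d/(1+p["k1"]*(s@s))
    r=T[:3,:3].T@np.array([s[0],s[1],1]);c=-T[:3,:3].T@T[:3,3]
    return c+r*(z-c[2])/r[2]
def w2pix(n,P):
    p=viewer.camera_params(n);K=p["K"];T=p["world_to_cam"]
    c=T[:3,:3]@np.asarray(P)+T[:3,3];s=c[:2]/c[2];s=s*(1+p["k1"]*(s@s))
    return K[:2,:2]@s+K[:2,2]
def snap(n,f,x0,y0,x1,y1,k):
    im=viewer.read_camera(n)[:,:,::-1];cv2.imwrite(f"pics/raw_{f}.png",im)
    c=cv2.resize(im[y0:y1,x0:x1],None,fx=k,fy=k,interpolation=cv2.INTER_CUBIC)
    cv2.imwrite(f"pics/{f}.png",c);return im
def st():
    s=sensors.read_state();print("t %.2f"%s["time"],"pos",np.round(s["tool_pos"]*1000,1),"F",np.round(s["wrist_force"],1),"w",round(s["width"]*85.4,1),"g",round(s["grip_force"],1))
    print(np.round(R.from_rotvec(s["tcp_rot"]).as_matrix(),3).tolist(),"q",np.round(s["q"],2));return s
def rel(P,yaw=None):
    "shift in tool axes mm to world P; turn about tool z (deg) so that tool y (closing line) points at yaw"
    s=sensors.read_state();M=R.from_rotvec(s["tcp_rot"]).as_matrix()
    print("shift",np.round(M.T@(np.asarray(P)-s["tool_pos"])*1000,1))
    if yaw is not None:
        c=M.T@np.array([np.cos(yaw),np.sin(yaw),0]);a=np.degrees(np.arctan2(-c[0],c[1]));print("turnz",round((a+90)%180-90,1))
E
python3 - <<'E'
from h import *
im=cv2.imread("pics/top0.png")
cv2.imwrite("pics/c1.png",cv2.resize(im[165:290,115:315],None,fx=4,fy=4,interpolation=cv2.INTER_CUBIC))
im=cv2.imread("pics/side0.png")
cv2.imwrite("pics/c2.png",cv2.resize(im[150:300,130:430],None,fx=2.6,fy=2.6,interpolation=cv2.INTER_CUBIC))
E
```

```text
(no output)
```

View pics/c1.png

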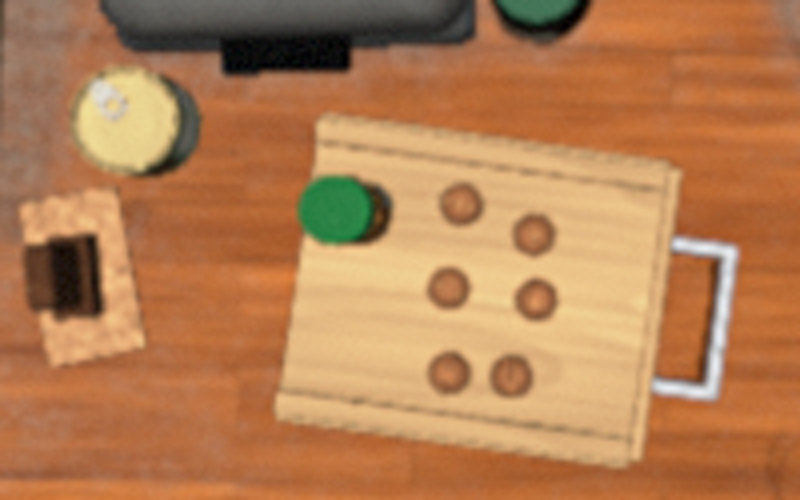

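View pics/c2.png

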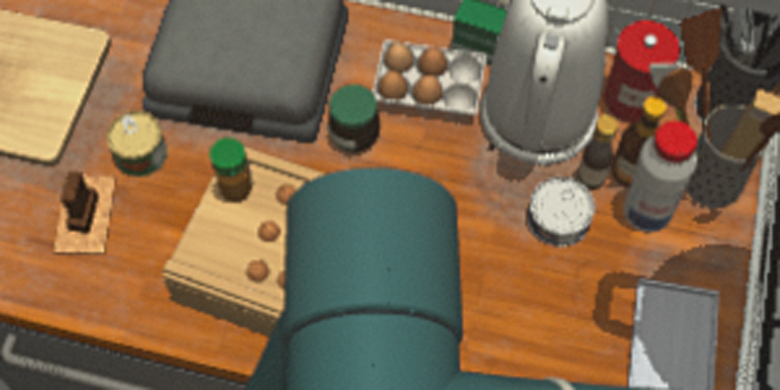

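```bash
python3 - <<'E'
from h import *
def c1(u,v,z): return pix2w("top",115+(u+.5)/4-.5,165+(v+.5)/4-.5,z)
def c2(u,v,z): return pix2w("side",130+(u+.5)/2.6-.5,150+(v+.5)/2.6-.5,z)
f=lambda a:np.round(a[:2]*1000,1)
print("lip lines");L=[c1(320,143,.094),c1(663,188,.094),c1(632,438,.094),c1(285,393,.094)]
for p in L: print(f(p))
print("outer",[f(c1(*p,.094)) for p in [(318,115),(680,165),(630,465),(278,420)]])
print("handle",[f(c1(*p,.048)) for p in [(728,247),(711,391)]])
print("jar",f(c1(337,210,.183)),"side",f(c2(229,155,.183)), "bottom", f(c2(235,190,.085)))
print("shells",[f(c1(*p,.093)) for p in [(461,203),(534,234),(448,287),(536,299),(449,372),(511,375)]])
print("mat",[f(c1(*p,.005)) for p in [(20,205),(110,190),(145,345),(52,366)]])
print("grip top",[f(c1(*p,.086)) for p in [(25,247),(47,243),(57,308),(30,312)]])
print("grip top side",[f(c2(*p,.086)) for p in [(72,178)]])
print("tray",[f(pix2w("top",*p,.017)) for p in [(395,210),(432,209),(436,271),(398,274)]])
E
python3 - <<'E'
import cv2
im=cv2.imread("pics/top0.png")
cv2.imwrite("pics/c3.png",cv2.resize(im[165:290,365:465],None,fx=4,fy=4,interpolation=cv2.INTER_CUBIC))
E
```

```text
lip lines
[578.2 222.8]
[552.9  -8.6]
[385.1   8.6]
[410.6 240.4]
outer [array([597.1, 224.8]), array([568.7, -19.8]), array([367.2,   9.5]), array([392.7, 244.4])]
handle [array([514.6, -55.6]), array([413.6, -45.6])]
jar [530.6 192. ] side [528.4 191.2] bottom [531.2 196.4]
shells [array([539.9, 127.3]), array([520. ,  77.6]), array([483.2, 134.4]), array([476.4,  75.2]), array([426.5, 132. ]), array([425.3,  90.6])]
mat [array([534.9, 456. ]), array([547.2, 392.2]), array([435.6, 362.7]), array([419.4, 428.2])]
grip top [array([504.4, 418.7]), array([507.4, 404.3]), array([464. , 395.8]), array([461. , 413.5])]
grip top side [array([495.7, 412.5])]
tray [array([ 568.6, -341.8]), array([ 573.8, -448.7]), array([ 395.6, -459.9]), array([ 384.5, -351.2])]
```

View pics/c3.png

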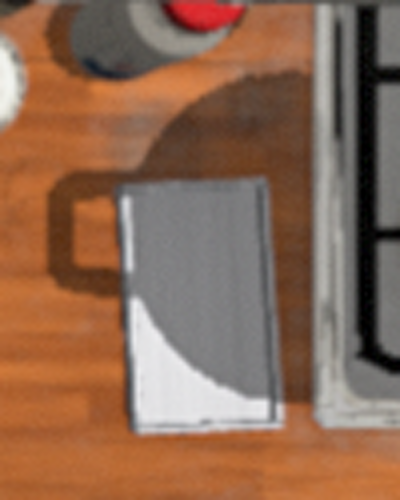

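```bash
A='x'; 
python3 -m inch '[23,-29,-3,0,0,0,85,23,-29,-3,0,0,0,85,23,-29,-3,0,0,0,85,23,-29,-3,0,0,0,85,23,-29,-3,0,0,0,85,23,-29,-3,0,0,0,85,23,-29,-3,0,0,0,85,23,-29,-3,0,0,0,85]' 40
python3 -m inch '[24,-29,-2,0,0,0,85,24,-29,-2,0,0,0,85,24,-29,-2,0,0,0,85,24,-29,-2,0,0,0,85,24,-29,-2,0,0,0,85,24,-29,-2,0,0,0,85,24,-29,-2,0,0,0,85,24,-29,-2,0,0,0,85]' 40
python3 -c "
from h import *
st();rel([.5305,.192,.24]);print(pix2w('side',0,0,0))"
```

```text
time: 0.9
tool_pos: [0.3067, -0.3672, 0.2211]
tcp_rot: [-3.106, -0.468, 0.0]
wrist_force: [0.6, -0.1, -0.1]
width: 1.001
grip_force: 0.0
time: 1.7
tool_pos: [0.4215, -0.0889, 0.2373]
tcp_rot: [-3.106, -0.469, 0.0]
wrist_force: [0.8, -0.3, 0.2]
width: 0.996
grip_force: 0.0
t 1.70 pos [421.5 -88.9 237.3] F [ 0.8 -0.3  0.2] w 85.0 g 0.0
[[0.955, 0.295, -0.0], [0.295, -0.955, 0.0], [-0.0, -0.0, -1.0]] q [-0.27 -0.24  2.04 -0.    1.34  1.01]
shift [ 187.1 -236.2   -2.7]
[1.62496055 1.87588403 0.        ]
```

```bash

python3 -m inch '[24,-30,0,0,0,0,85,24,-30,0,0,0,0,85,24,-30,0,0,0,0,85,24,-30,0,0,0,0,85,24,-30,0,0,0,0,85,24,-30,0,0,0,0,85,24,-30,0,0,0,0,85,19,-26,-3,0,0,0,85]' 40
python3 -m inch '[0,0,20,0,0,0,85,0,0,20,0,0,0,85,0,0,20,0,0,0,85,0,0,20,0,0,0,85,0,0,20,0,0,0,85,0,0,17,0,0,0,85,0,0,0,0,0,0,85,0,0,0,0,0,0,85]' 40
python3 -c "
from h import *
st();snap('side','g1',150,150,330,285,4);snap('top','g1t',100,100,300,250,4)"
```

```text
time: 2.5
tool_pos: [0.5303, 0.1919, 0.2393]
tcp_rot: [3.106, 0.47, -0.003]
wrist_force: [-0.6, -0.1, 0.5]
width: 0.992
grip_force: 0.0
time: 3.3
tool_pos: [0.53, 0.19, 0.1231]
tcp_rot: [3.106, 0.469, -0.002]
wrist_force: [-0.2, -0.2, 0.7]
width: 0.994
grip_force: 0.0
t 3.30 pos [530.  190.  123.1] F [-0.2 -0.2  0.7] w 84.9 g 0.0
[[0.955, 0.295, -0.001], [0.295, -0.955, -0.0], [-0.001, -0.0, -1.0]] q [0.3  0.11 1.92 0.   1.11 1.57]
```

View pics/g1.png

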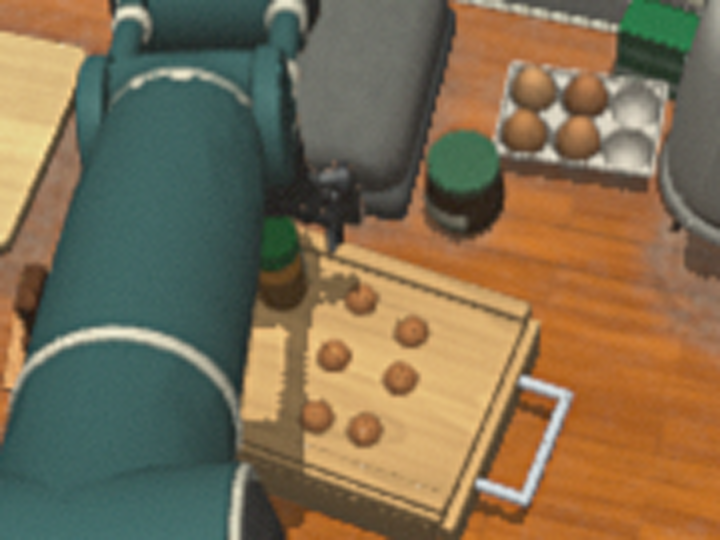

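```bash

python3 -c "
from h import *
for P in [(.530,.190,.123),(.530,.190,.183),(.542,.149,.136),(.518,.231,.136),(.530,.192,.085)]: print(P,w2pix('side',P),w2pix('top',P))
for n in ('side','top'):
  T=viewer.camera_params(n)['world_to_cam'];print(-T[:3,:3].T@T[:3,3])
"
```

```text
(0.53, 0.19, 0.123) [220.45813387 218.03720865] [204.28318141 218.17863957]
(0.53, 0.19, 0.183) [218.28154464 208.95536361] [199.67428527 217.38273828]
(0.542, 0.149, 0.136) [232.93587978 215.63868514] [219.42432192 213.70739467]
(0.518, 0.231, 0.136) [207.09024504 216.60627863] [187.17406638 222.33689127]
(0.53, 0.192, 0.085) [221.20311071 223.3496058 ] [206.18718243 218.61995518]
[-0.13888507 -0.18526679  1.45586276]
[ 5.01048708e-01 -8.53209750e-04  1.13428955e+00]
```

View pics/g1t.png

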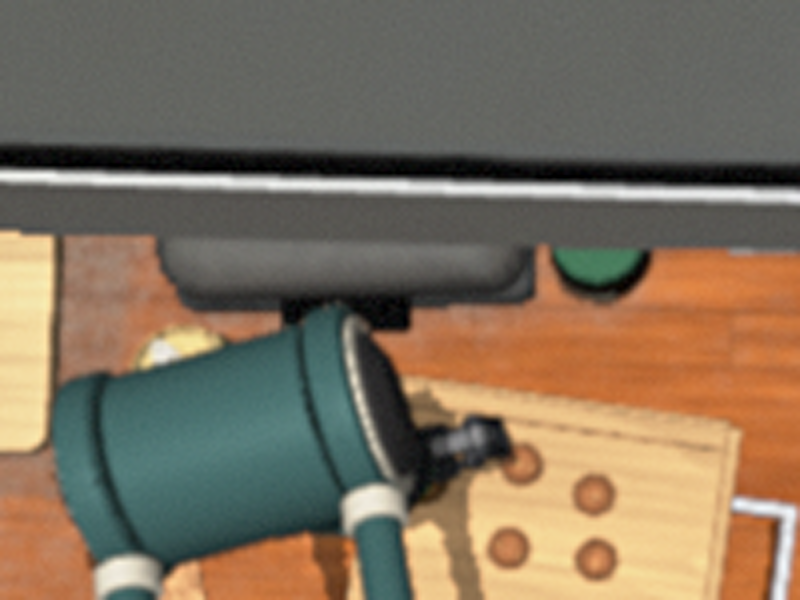

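```bash

python3 -m inch '[0,0,0,0,0,0,60,0,0,0,0,0,0,40,0,0,0,0,0,0,35,0,0,0,0,0,0,35,0,0,0,0,0,0,35,0,0,0,0,0,0,35,0,0,0,0,0,0,35,0,0,0,0,0,0,35]' 40
python3 -m inch '[0,0,0,0,0,0,35,0,0,0,0,0,0,35,0,0,-5,0,0,0,35,0,0,-10,0,0,0,35,0,0,-15,0,0,0,35,0,0,-15,0,0,0,35,0,0,-15,0,0,0,35,0,0,0,0,0,0,35]' 40
python3 -c "
from h import *
st();rel([.481,-.400,.183]);"
```

```text
time: 4.2
tool_pos: [0.5305, 0.1901, 0.1234]
tcp_rot: [3.106, 0.469, -0.0]
wrist_force: [-0.3, 0.6, 0.1]
width: 0.409
grip_force: 0.0
time: 5.0
tool_pos: [0.5329, 0.1909, 0.1877]
tcp_rot: [-3.105, -0.469, -0.011]
wrist_force: [0.5, 0.1, 0.2]
width: 0.412
grip_force: 0.0
t 5.00 pos [532.9 190.9 187.7] F [0.5 0.1 0.2] w 35.2 g 0.0
[[0.955, 0.295, 0.006], [0.295, -0.955, 0.002], [0.007, -0.0, -1.0]] q [0.3  0.06 1.86 0.   1.22 1.57]
shift [-224.2  549.2    3.2]
```

```bash

python3 -c "
from h import *
a=snap('side','g2',150,150,300,290,4);b=snap('top','g2t',100,150,300,290,4)
a=cv2.imread('pics/g2.png');b=cv2.imread('pics/g2t.png');cv2.imwrite('pics/g2m.png',cv2.resize(np.hstack([a,b[:560]]),None,fx=.57,fy=.57))"
```

```text
(no output)
```

View pics/g2m.png

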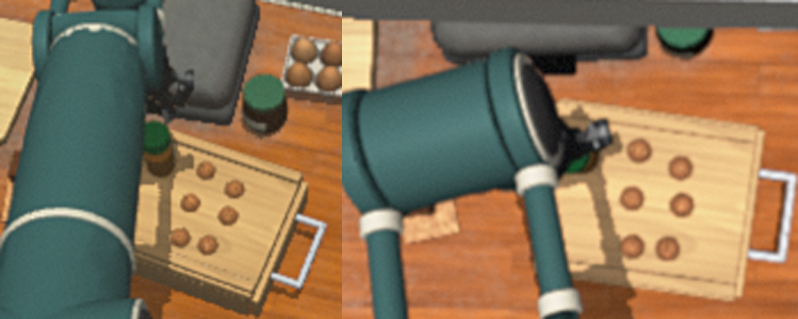

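```bash

python3 -m inch '[-10,26,0,0,0,0,0,-10,26,0,0,0,0,0,-10,26,0,0,0,0,0,-10,26,0,0,0,0,0,-10,26,0,0,0,0,0,-10,26,0,0,0,0,0,-10,26,0,0,0,0,0,-10,26,0,0,0,0,0]' 40
python3 -m inch '[-10,26,0,0,0,0,0,-10,26,0,0,0,0,0,-10,26,0,0,0,0,0,-10,26,0,0,0,0,0,-10,26,0,0,0,0,0,-10,26,0,0,0,0,0,-10,26,0,0,0,0,0,-10,26,0,0,0,0,0]' 40
python3 -c "
from h import *
s=st()
ua=w2pix('side',s['tool_pos']);ub=w2pix('top',s['tool_pos']);print(ua,ub)
a=snap('side','g3',int(ua[0])-35,int(ua[1])-60,int(ua[0])+35,int(ua[1])+40,5);b=snap('top','g3t',int(ub[0])-40,int(ub[1])-50,int(ub[0])+40,int(ub[1])+50,5)
a=cv2.imread('pics/g3.png');b=cv2.imread('pics/g3t.png');print(a.shape,b.shape);cv2.imwrite('pics/g3m.png',np.hstack([a,b]))
a=cv2.imread('pics/raw_g3t.png');b=cv2.imread('pics/raw_g3.png')
cv2.imwrite('pics/c4.png',np.hstack([cv2.resize(a[180:280,170:260],None,fx=4,fy=4),cv2.resize(b[150:250,190:290],None,fx=4,fy=4)]))
"
```

```text
time: 5.9
tool_pos: [0.5145, -0.0332, 0.1824]
tcp_rot: [-3.106, -0.469, 0.003]
wrist_force: [0.4, 1.4, 0.2]
width: 0.001
grip_force: 0.0
time: 6.7
tool_pos: [0.4995, -0.2552, 0.1822]
tcp_rot: [-3.105, -0.469, 0.003]
wrist_force: [0.6, 0.3, -0.7]
width: -0.0
grip_force: 0.0
t 6.70 pos [ 499.5 -255.2  182.2] F [ 0.6  0.3 -0.7] w -0.0 g 0.0
[[0.955, 0.295, -0.002], [0.295, -0.955, 0.001], [-0.001, -0.002, -1.0]] q [-0.52  0.06  1.87  0.    1.22  0.75]
[354.25127084 247.67567826] [380.19736557 233.61534702]
(500, 350, 3) (500, 400, 3)
```

View pics/g3m.png

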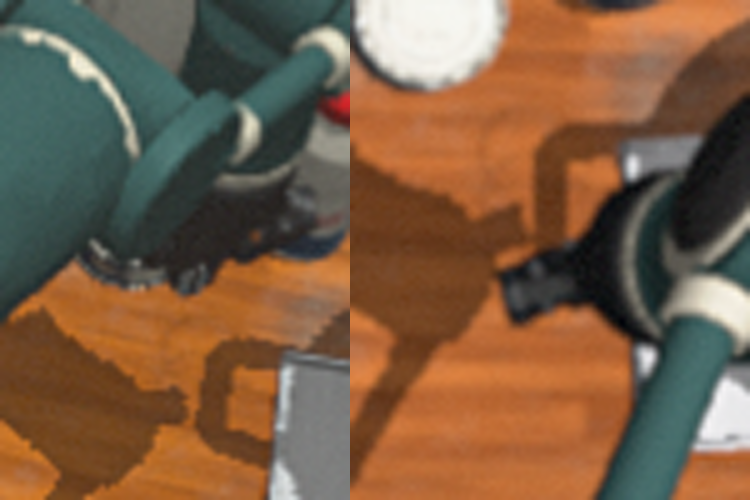

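View pics/c4.png

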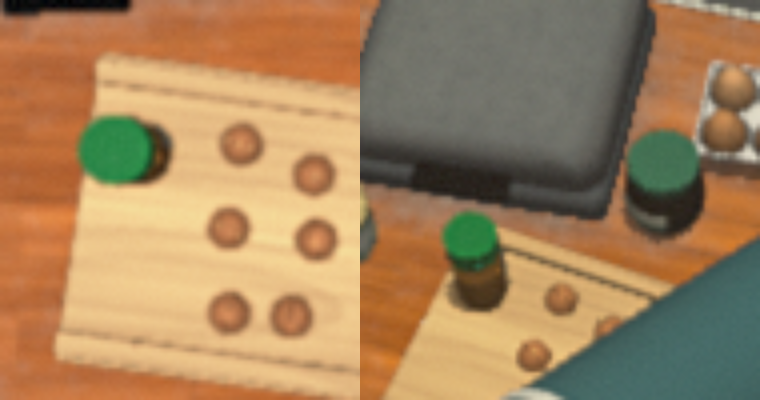

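```bash
cat >> h.py <<'E'
def tri(a,b):
    P,Q=[],[]
    for n,(u,v) in (("side",a),("top",b)):
        p=pix2w(n,u,v,0);q=pix2w(n,u,v,.3);d=(q-p)/np.linalg.norm(q-p);M=np.eye(3)-np.outer(d,d);P.append(M);Q.append(M@p)
    x=np.linalg.solve(sum(P),sum(Q));return np.round(x*1000,1),[np.round(np.linalg.norm(M@x-q)*1000,1) for M,q in zip(P,Q)]
E
python3 -c "
from h import *
print(tri((233.5,211.5),(224,211.5)),tri((233.5,211.5),(224,208)))
print(tri((357,245.5),(375,243)))
print(tri((217.5,209),(199,217.5)),'jar')
im=viewer.read_camera('top')
for n,f,x0,y0 in (('side','raw_g3',290,160),('top','raw_g3t',320,170)):
  im=cv2.imread(f'pics/{f}.png')[y0:y0+100,x0:x0+110]
  im=np.clip((im/255.)**.5*255,0,255).astype('uint8');cv2.imwrite(f'pics/x_{n}.png',cv2.resize(im,None,fx=3.6,fy=5,interpolation=cv2.INTER_CUBIC))
cv2.imwrite('pics/x.png',np.hstack([cv2.imread('pics/x_side.png'),cv2.imread('pics/x_top.png')]))
"
```

```text
(array([545.5, 139.7, 160.7]), [np.float64(5.8), np.float64(5.8)]) (array([555.1, 143.3, 142.8]), [np.float64(6.7), np.float64(6.7)])
(array([ 481.9, -246.4,  222.5]), [np.float64(14.4), np.float64(14.4)])
(array([529.6, 192.2, 182.3]), [np.float64(0.4), np.float64(0.4)]) jar
```

View pics/x.png

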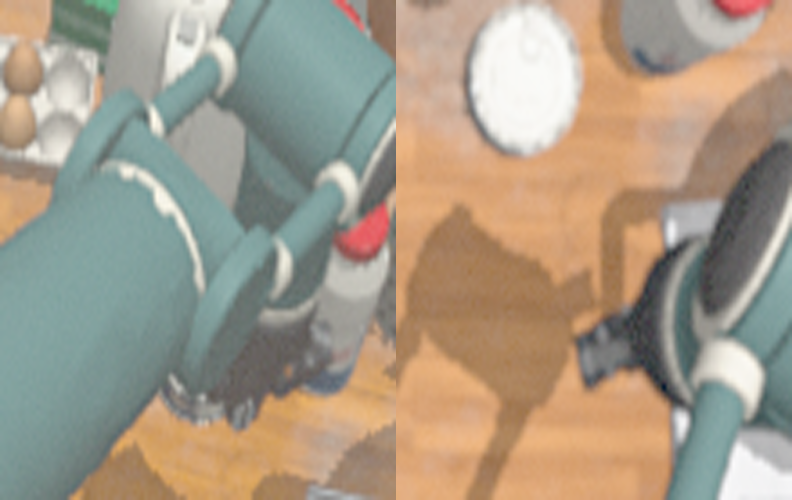

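```bash

python3 -m inch '[0,0,20,0,0,0,0,0,0,20,0,0,0,0,0,0,20,0,0,0,0,0,0,20,0,0,0,0,0,0,20,0,0,0,0,0,0,20,0,0,0,0,0,0,20,0,0,0,0,0,0,10,0,0,0,0]' 40
python3 -c "
from h import *
s=st();out=[]
for n in ('side','top'):
  u=w2pix(n,s['tool_pos']);x0,y0=int(u[0])-40,int(u[1])-60
  im=viewer.read_camera(n)[:,:,::-1];cv2.imwrite(f'pics/raw_g4{n}.png',im)
  c=cv2.resize(np.clip((im[y0:y0+110,x0:x0+80]/255.)**.5*255,0,255).astype('uint8'),None,fx=5,fy=5,interpolation=cv2.INTER_CUBIC)
  for z,col in ((0,(0,0,255)),(.1,(255,0,0))):
    p=w2pix(n,s['tool_pos']+[0,0,z]);c=cv2.drawMarker(c,(int((p[0]-x0+.5)*5),int((p[1]-y0+.5)*5)),col,cv2.MARKER_CROSS,16,1)
  out.append(c);print(n,x0,y0,u)
cv2.imwrite('pics/g4.png',np.hstack(out))
"
```

```text
time: 7.65
tool_pos: [0.4987, -0.2524, 0.0309]
tcp_rot: [-3.103, -0.47, 0.005]
wrist_force: [-0.7, 0.7, -0.1]
width: -0.002
grip_force: 0.0
t 7.65 pos [ 498.7 -252.4   30.9] F [-0.7  0.7 -0.1] w -0.2 g 0.0
[[0.955, 0.296, -0.004], [0.296, -0.955, 0.003], [-0.003, -0.004, -1.0]] q [-0.51  0.21  2.    0.    0.93  0.76]
side 307 207 [347.10091603 267.07052619]
top 325 173 [365.03285186 233.46919391]
```

View pics/g4.png

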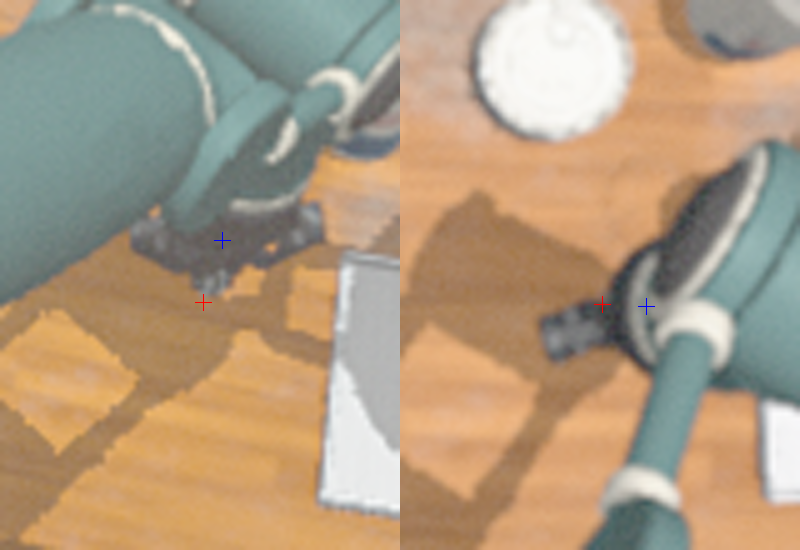

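```bash
python3 -c "
from h import *
for a in ((335,255),(335,258),(337,258)):
  for b in ((354,241),(356,240)): 
    x,r=tri(a,b);print(x,r,'rel tool',np.round(R.from_rotvec(sensors.read_state()['tcp_rot']).as_matrix().T@(x-sensors.read_state()['tool_pos']*1000)))
"
```

```text
[ 479.8 -201.1  141.1] [np.float64(2.1), np.float64(2.1)] rel tool [  -3.  -55. -110.]
[ 481.5 -203.8  140.2] [np.float64(0.7), np.float64(0.7)] rel tool [  -2.  -52. -109.]
[ 479.  -204.2  121.8] [np.float64(1.3), np.float64(1.3)] rel tool [ -5. -52. -90.]
[ 480.7 -206.8  120.8] [np.float64(1.6), np.float64(1.6)] rel tool [ -4. -50. -89.]
[ 480.  -207.5  120.1] [np.float64(4.4), np.float64(4.4)] rel tool [ -5. -49. -89.]
[ 481.8 -210.2  118.9] [np.float64(1.5), np.float64(1.5)] rel tool [ -4. -46. -87.]
```

```bash
python3 -c "
from h import *
for P in [(.547,.135,.223),(.547,.135,.203),(.542,.149,.136),(.530,.190,.196),(.519,.179,.196)]:
  a=w2pix('side',P);b=w2pix('top',P);print(P,'g1',np.round((a-[150,150])*4+1.5),'g1t',np.round((b-[100,100])*4+1.5))
print(tri((150+350/4,150+185/4),(100+505/4,100+440/4)))
print(tri((150+335/4,150+245/4),(100+505/4,100+440/4)))
"
```

```text
(0.547, 0.135, 0.223) g1 [342. 208.] g1t [481. 442.]
(0.547, 0.135, 0.203) g1 [344. 221.] g1t [486. 444.]
(0.542, 0.149, 0.136) g1 [333. 264.] g1t [479. 456.]
(0.53, 0.19, 0.196) g1 [273. 229.] g1t [396. 470.]
(0.519, 0.179, 0.196) g1 [282. 244.] g1t [414. 489.]
(array([544.5, 118.6, 264.6]), [np.float64(4.0), np.float64(4.0)])
(array([548.8, 137.2, 157.5]), [np.float64(8.6), np.float64(8.6)])
```

```bash

python3 -m inch '[0,0,4,0,0,0,0,0,0,4,0,0,0,0,0,0,4,0,0,0,0,0,0,4,0,0,0,0,0,0,4,0,0,0,0,0,0,4,0,0,0,0,0,0,2,0,0,0,0,0,0,0,0,0,0,0]' 40
python3 -m inch '[0,0,1,0,0,0,0,0,0,1,0,0,0,0,0,0,1,0,0,0,0,0,0,1,0,0,0,0,0,0,0,0,0,0,0,0,0,0,0,0,0,0,0,0,0,0,0,0,0,0,0,0,0,0,0,0]' 40

```

```text
time: 8.55
tool_pos: [0.5001, -0.2544, 0.007]
tcp_rot: [-3.106, -0.469, 0.001]
wrist_force: [0.1, -0.4, -0.2]
width: 0.003
grip_force: 0.0
time: 9.35
tool_pos: [0.5005, -0.2546, 0.0035]
tcp_rot: [3.106, 0.469, 0.0]
wrist_force: [0.6, 0.1, 0.3]
width: -0.005
grip_force: 0.0
```

```bash

python3 -m inch '[0,0,1,0,0,0,0,0,0,1,0,0,0,0,0,0,1,0,0,0,0,0,0,1,0,0,0,0,0,0,0,0,0,0,0,0,0,0,0,0,0,0,0,0,0,0,0,0,0,0,0,0,0,0,0,0]' 40
python3 -m inch '[0,0,1,0,0,0,0,0,0,1,0,0,0,0,0,0,0,0,0,0,0,0,0,0,0,0,0,0,0,0,0,0,0,0,0,0,0,0,0,0,0,0,0,0,0,0,0,0,0,0,0,0,0,0,0,0]' 40

```

```text
time: 10.15
tool_pos: [0.5006, -0.2546, -0.0004]
tcp_rot: [3.106, 0.469, 0.0]
wrist_force: [-0.2, 0.1, 0.7]
width: -0.001
grip_force: 0.0
time: 10.95
tool_pos: [0.5005, -0.2545, -0.0025]
tcp_rot: [-3.106, -0.469, -0.0]
wrist_force: [0.5, -0.6, -0.4]
width: 0.003
grip_force: 0.0
```

```bash
cat > ok.py <<'E'
import sys
from workcell import sensors
s=sensors.read_state();sys.exit(abs(s["wrist_force"][2])>3)
E
python3 -m inch '[0,0,1,0,0,0,0,0,0,1,0,0,0,0,0,0,1,0,0,0,0,0,0,0,0,0,0,0,0,0,0,0,0,0,0,0,0,0,0,0,0,0,0,0,0,0,0,0,0,0,0,0,0,0,0,0]' && python3 ok.py &&
python3 -m inch '[0,0,1,0,0,0,0,0,0,1,0,0,0,0,0,0,1,0,0,0,0,0,0,1,0,0,0,0,0,0,0,0,0,0,0,0,0,0,0,0,0,0,0,0,0,0,0,0,0,0,0,0,0,0,0,0]' && python3 ok.py &&
python3 -m inch '[0,0,1,0,0,0,0,0,0,1,0,0,0,0,0,0,1,0,0,0,0,0,0,1,0,0,0,0,0,0,0,0,0,0,0,0,0,0,0,0,0,0,0,0,0,0,0,0,0,0,0,0,0,0,0,0]' && python3 ok.py &&
python3 -m inch '[0,0,1,0,0,0,0,0,0,1,0,0,0,0,0,0,1,0,0,0,0,0,0,1,0,0,0,0,0,0,0,0,0,0,0,0,0,0,0,0,0,0,0,0,0,0,0,0,0,0,0,0,0,0,0,0]' && python3 ok.py &&
python3 -m inch '[0,0,1,0,0,0,0,0,0,1,0,0,0,0,0,0,1,0,0,0,0,0,0,1,0,0,0,0,0,0,0,0,0,0,0,0,0,0,0,0,0,0,0,0,0,0,0,0,0,0,0,0,0,0,0,0]' && python3 ok.py &&
python3 -m inch '[0,0,1,0,0,0,0,0,0,1,0,0,0,0,0,0,1,0,0,0,0,0,0,1,0,0,0,0,0,0,0,0,0,0,0,0,0,0,0,0,0,0,0,0,0,0,0,0,0,0,0,0,0,0,0,0]' && python3 ok.py; python3 -c "
from h import *
st()"
```

```text
time: 11.75
tool_pos: [0.5005, -0.2546, -0.0055]
tcp_rot: [3.106, 0.469, 0.0]
wrist_force: [-0.2, -0.8, -0.1]
width: 0.003
grip_force: 0.0
t 11.75 pos [ 500.5 -254.6   -5.5] F [-0.2 -0.8 -0.1] w 0.3 g 0.0
[[0.955, 0.295, 0.0], [0.295, -0.955, -0.0], [0.0, 0.0, -1.0]] q [-0.51  0.26  2.02  0.    0.86  0.76]False
```

```bash
sed -i 's/sys.exit(.*/sys.exit(int(abs(s["wrist_force"][2])>3))/' ok.py
python3 -m inch '[0,0,1,0,0,0,0,0,0,1,0,0,0,0,0,0,1,0,0,0,0,0,0,1,0,0,0,0,0,0,0,0,0,0,0,0,0,0,0,0,0,0,0,0,0,0,0,0,0,0,0,0,0,0,0,0]' && python3 ok.py &&
python3 -m inch '[0,0,1,0,0,0,0,0,0,1,0,0,0,0,0,0,1,0,0,0,0,0,0,1,0,0,0,0,0,0,0,0,0,0,0,0,0,0,0,0,0,0,0,0,0,0,0,0,0,0,0,0,0,0,0,0]' && python3 ok.py &&
python3 -m inch '[0,0,1,0,0,0,0,0,0,1,0,0,0,0,0,0,1,0,0,0,0,0,0,1,0,0,0,0,0,0,0,0,0,0,0,0,0,0,0,0,0,0,0,0,0,0,0,0,0,0,0,0,0,0,0,0]' && python3 ok.py &&
python3 -m inch '[0,0,1,0,0,0,0,0,0,1,0,0,0,0,0,0,1,0,0,0,0,0,0,1,0,0,0,0,0,0,0,0,0,0,0,0,0,0,0,0,0,0,0,0,0,0,0,0,0,0,0,0,0,0,0,0]' && python3 ok.py &&
python3 -m inch '[0,0,1,0,0,0,0,0,0,1,0,0,0,0,0,0,1,0,0,0,0,0,0,1,0,0,0,0,0,0,0,0,0,0,0,0,0,0,0,0,0,0,0,0,0,0,0,0,0,0,0,0,0,0,0,0]' && python3 ok.py; python3 -c "
from h import *
st()"
```

```text
time: 12.55
tool_pos: [0.5005, -0.2546, -0.0095]
tcp_rot: [3.106, 0.469, 0.0]
wrist_force: [0.6, 0.2, 0.2]
width: -0.001
grip_force: 0.0
time: 13.35
tool_pos: [0.5005, -0.2546, -0.0135]
tcp_rot: [3.106, 0.469, 0.0]
wrist_force: [-0.2, -0.4, -0.2]
width: -0.002
grip_force: 0.0
time: 14.15
tool_pos: [0.5005, -0.2546, -0.0175]
tcp_rot: [3.106, 0.469, 0.0]
wrist_force: [-0.1, -0.2, 0.1]
width: -0.003
grip_force: 0.0
time: 14.95
tool_pos: [0.5006, -0.2546, -0.0214]
tcp_rot: [3.106, 0.469, 0.0]
wrist_force: [-0.0, 0.4, 0.4]
width: 0.002
grip_force: 0.0
time: 15.75
tool_pos: [0.5005, -0.2546, -0.0255]
tcp_rot: [3.106, 0.469, 0.0]
wrist_force: [-0.3, -0.5, 0.4]
width: 0.001
grip_force: 0.0
t 15.75 pos [ 500.5 -254.6  -25.5] F [-0.3 -0.5  0.4] w 0.1 g 0.0
[[0.955, 0.295, 0.0], [0.295, -0.955, -0.0], [0.0, 0.0, -1.0]] q [-0.51  0.29  2.03 -0.    0.82  0.76]
```

```bash

python3 -m inch '[0,0,1,0,0,0,0,0,0,1,0,0,0,0,0,0,1,0,0,0,0,0,0,1,0,0,0,0,0,0,0,0,0,0,0,0,0,0,0,0,0,0,0,0,0,0,0,0,0,0,0,0,0,0,0,0]' && python3 ok.py &&
python3 -m inch '[0,0,1,0,0,0,0,0,0,1,0,0,0,0,0,0,1,0,0,0,0,0,0,1,0,0,0,0,0,0,0,0,0,0,0,0,0,0,0,0,0,0,0,0,0,0,0,0,0,0,0,0,0,0,0,0]' && python3 ok.py &&
python3 -m inch '[0,0,1,0,0,0,0,0,0,1,0,0,0,0,0,0,1,0,0,0,0,0,0,1,0,0,0,0,0,0,0,0,0,0,0,0,0,0,0,0,0,0,0,0,0,0,0,0,0,0,0,0,0,0,0,0]' && python3 ok.py &&
python3 -m inch '[0,0,1,0,0,0,0,0,0,1,0,0,0,0,0,0,1,0,0,0,0,0,0,1,0,0,0,0,0,0,0,0,0,0,0,0,0,0,0,0,0,0,0,0,0,0,0,0,0,0,0,0,0,0,0,0]' && python3 ok.py &&
python3 -m inch '[0,0,1,0,0,0,0,0,0,1,0,0,0,0,0,0,1,0,0,0,0,0,0,1,0,0,0,0,0,0,0,0,0,0,0,0,0,0,0,0,0,0,0,0,0,0,0,0,0,0,0,0,0,0,0,0]' && python3 ok.py &&
python3 -m inch '[0,0,1,0,0,0,0,0,0,1,0,0,0,0,0,0,1,0,0,0,0,0,0,1,0,0,0,0,0,0,0,0,0,0,0,0,0,0,0,0,0,0,0,0,0,0,0,0,0,0,0,0,0,0,0,0]' && python3 ok.py &&
python3 -m inch '[0,0,1,0,0,0,0,0,0,1,0,0,0,0,0,0,1,0,0,0,0,0,0,1,0,0,0,0,0,0,0,0,0,0,0,0,0,0,0,0,0,0,0,0,0,0,0,0,0,0,0,0,0,0,0,0]' && python3 ok.py | grep -v rot; python3 -c "
from h import *
s=st()
im=viewer.read_camera('side')[:,:,::-1];cv2.imwrite('pics/raw_g5side.png',im);a=cv2.imread('pics/raw_g4side.png')
for (x,y) in ((370,250),(336,254)):
  r=cv2.matchTemplate(im[y-25:y+45,x-25:x+25],a[y-6:y+7,x-6:x+7],cv2.TM_CCOEFF_NORMED);_,m,_,l=cv2.minMaxLoc(r);print('moved',l[0]-19,l[1]-19,m)
for z in (.131,.131-.031+s['tool_pos'][2]): print(w2pix('side',[.4987,-.2524,z]))
"
```

```text
time: 16.55
tool_pos: [0.5006, -0.2546, -0.0295]
tcp_rot: [3.106, 0.469, 0.0]
wrist_force: [0.0, 0.1, 0.2]
width: -0.002
grip_force: 0.0
time: 17.35
tool_pos: [0.5004, -0.2545, -0.0335]
tcp_rot: [-3.106, -0.469, 0.0]
wrist_force: [-0.4, -0.5, 0.5]
width: -0.002
grip_force: 0.0
time: 18.15
tool_pos: [0.5007, -0.2547, -0.0338]
tcp_rot: [-3.106, -0.469, 0.001]
wrist_force: [-10.0, 5.0, 26.5]
width: 0.003
grip_force: 13.3
t 18.15 pos [ 500.7 -254.7  -33.8] F [-10.    5.   26.5] w 0.3 g 13.3
[[0.955, 0.295, -0.001], [0.295, -0.955, 0.0], [-0.001, -0.0, -1.0]] q [-0.51  0.3   2.03 -0.    0.81  0.76]
moved -3 8 0.7450552582740784
moved -1 8 0.7909407615661621
[351.07321857 254.66858939]
[348.45199187 262.8788709 ]
```

```bash

python3 -m inch '[0,0,-10,0,0,0,0,0,0,-40,0,0,0,0,0,0,-40,0,0,0,0,0,0,-40,0,0,0,0,0,0,-40,0,0,0,0,0,0,-40,0,0,0,0,10,-26,0,0,0,0,0,10,-26,0,0,0,0,0]'
python3 -m inch '[14,-36,0,0,0,0,0,14,-36,0,0,0,0,0,14,-36,0,0,0,0,0,14,-36,0,0,0,0,0,14,-36,0,0,0,0,0,14,-36,0,0,0,0,0,14,-36,0,0,0,0,0,14,-36,0,0,0,0,0]'
python3 -m inch '[14,-36,0,0,0,0,0,14,-38,0,0,0,0,0,0,0,0,0,0,0,0,0,0,0,0,0,0,0,0,0,0,0,0,0,0,0,0,0,0,0,0,0,0,0,0,0,0,0,0,0,0,0,0,0,0,0]'
python3 -c "
from h import *
s=st();rel([.5305,.192,.174])
for n in ('side','top'): cv2.imwrite(f'pics/raw_g6{n}.png',viewer.read_camera(n)[:,:,::-1])
a=cv2.imread('pics/raw_g6side.png')[150:270,160:280];b=cv2.imread('pics/raw_g6top.png')[150:270,140:290]
f=lambda c:cv2.resize(np.clip((c/255.)**.6*255,0,255).astype('uint8'),None,fx=2.9,fy=2.9,interpolation=cv2.INTER_CUBIC)
a,b=f(a),f(b)
for z in (.034,.064):
  for n,c,x0,y0 in (('side',a,160,150),('top',b,140,150)):
    p=w2pix(n,s['tool_pos']+[0,0,z]);cv2.drawMarker(c,(int((p[0]-x0+.5)*2.9),int((p[1]-y0+.5)*2.9)),(0,0,255),cv2.MARKER_CROSS,12,1)
cv2.imwrite('pics/g6.png',np.hstack([a,b]))
"
```

```text
time: 19.0
tool_pos: [0.5057, -0.1996, 0.1751]
tcp_rot: [3.104, 0.466, 0.007]
wrist_force: [0.7, 0.2, -0.3]
width: 0.001
grip_force: 0.0
time: 19.8
tool_pos: [0.5261, 0.1109, 0.1726]
tcp_rot: [3.106, 0.469, 0.001]
wrist_force: [1.4, -0.2, 0.9]
width: -0.003
grip_force: 0.0
time: 20.6
tool_pos: [0.5312, 0.1873, 0.1726]
tcp_rot: [3.107, 0.467, 0.0]
wrist_force: [0.6, -0.2, -0.7]
width: -0.0
grip_force: 0.0
t 20.60 pos [531.2 187.3 172.6] F [ 0.6 -0.2 -0.7] w -0.0 g 0.0
[[0.956, 0.294, 0.0], [0.294, -0.956, -0.0], [0.0, 0.0, -1.0]] q [ 0.29  0.07  1.87 -0.    1.2   1.57]
shift [ 0.7 -4.6 -1.4]
```

View pics/g6.png

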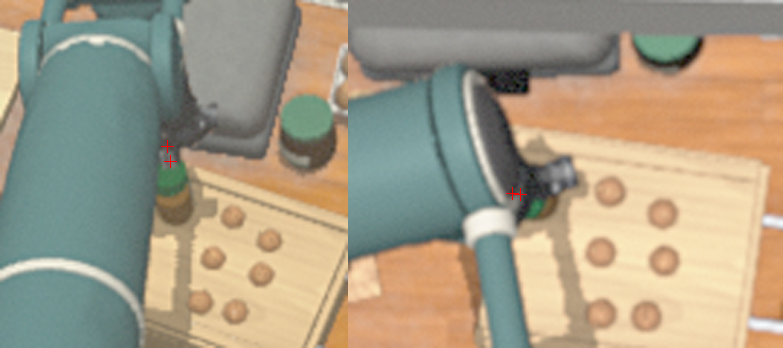

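```bash

python3 -m inch '[1,-5,0,0,0,0,0,0,0,10,0,0,0,0,0,0,8,0,0,0,0,0,0,0,0,0,0,0,0,0,0,0,0,0,0,0,0,0,0,0,0,0,0,0,0,0,0,0,0,0,0,0,0,0,0,0]' | grep -E "pos|force" && python3 ok.py &&
python3 -m inch '[0,0,1,0,0,0,0,0,0,1,0,0,0,0,0,0,1,0,0,0,0,0,0,1,0,0,0,0,0,0,0,0,0,0,0,0,0,0,0,0,0,0,0,0,0,0,0,0,0,0,0,0,0,0,0,0]' >/dev/null && python3 ok.py &&
python3 -m inch '[0,0,1,0,0,0,0,0,0,1,0,0,0,0,0,0,1,0,0,0,0,0,0,1,0,0,0,0,0,0,0,0,0,0,0,0,0,0,0,0,0,0,0,0,0,0,0,0,0,0,0,0,0,0,0,0]' >/dev/null && python3 ok.py &&
python3 -m inch '[0,0,1,0,0,0,0,0,0,1,0,0,0,0,0,0,1,0,0,0,0,0,0,1,0,0,0,0,0,0,0,0,0,0,0,0,0,0,0,0,0,0,0,0,0,0,0,0,0,0,0,0,0,0,0,0]' >/dev/null && python3 ok.py &&
python3 -m inch '[0,0,1,0,0,0,0,0,0,1,0,0,0,0,0,0,1,0,0,0,0,0,0,1,0,0,0,0,0,0,0,0,0,0,0,0,0,0,0,0,0,0,0,0,0,0,0,0,0,0,0,0,0,0,0,0]' >/dev/null && python3 ok.py &&
python3 -m inch '[0,0,1,0,0,0,0,0,0,1,0,0,0,0,0,0,1,0,0,0,0,0,0,1,0,0,0,0,0,0,0,0,0,0,0,0,0,0,0,0,0,0,0,0,0,0,0,0,0,0,0,0,0,0,0,0]' >/dev/null && python3 ok.py ; python3 -c "
from h import *
s=st()"
```

```text
tool_pos: [0.5308, 0.1934, 0.1549]
wrist_force: [-0.2, -0.3, 0.0]
grip_force: 0.0
t 25.50 pos [530.6 193.4 134.6] F [-0.1 -0.2 -0.1] w 0.1 g 0.0
[[0.955, 0.295, 0.0], [0.295, -0.955, 0.0], [0.0, -0.0, -1.0]] q [0.31 0.11 1.91 0.   1.13 1.58]
```

```bash

python3 -m inch '[0,0,1,0,0,0,0,0,0,1,0,0,0,0,0,0,1,0,0,0,0,0,0,1,0,0,0,0,0,0,0,0,0,0,0,0,0,0,0,0,0,0,0,0,0,0,0,0,0,0,0,0,0,0,0,0]' >/dev/null && python3 ok.py &&
python3 -m inch '[0,0,1,0,0,0,0,0,0,1,0,0,0,0,0,0,1,0,0,0,0,0,0,1,0,0,0,0,0,0,0,0,0,0,0,0,0,0,0,0,0,0,0,0,0,0,0,0,0,0,0,0,0,0,0,0]' >/dev/null && python3 ok.py &&
python3 -m inch '[0,0,1,0,0,0,0,0,0,1,0,0,0,0,0,0,1,0,0,0,0,0,0,1,0,0,0,0,0,0,0,0,0,0,0,0,0,0,0,0,0,0,0,0,0,0,0,0,0,0,0,0,0,0,0,0]' >/dev/null && python3 ok.py &&
python3 -m inch '[0,0,1,0,0,0,0,0,0,1,0,0,0,0,0,0,1,0,0,0,0,0,0,1,0,0,0,0,0,0,0,0,0,0,0,0,0,0,0,0,0,0,0,0,0,0,0,0,0,0,0,0,0,0,0,0]' >/dev/null && python3 ok.py &&
python3 -m inch '[0,0,1,0,0,0,0,0,0,1,0,0,0,0,0,0,1,0,0,0,0,0,0,1,0,0,0,0,0,0,0,0,0,0,0,0,0,0,0,0,0,0,0,0,0,0,0,0,0,0,0,0,0,0,0,0]' >/dev/null && python3 ok.py ; python3 -c "
from h import *
s=st()
for n in ('side','top'): cv2.imwrite(f'pics/raw_g7{n}.png',viewer.read_camera(n)[:,:,::-1])
a=cv2.imread('pics/raw_g7side.png').astype(int);b=cv2.imread('pics/raw_g6side.png').astype(int)
d=abs(a-b).sum(2);print('green lid px now/before');
for i in (a,b):
  m=(i[:,:,1]>i[:,:,2]+40)&(i[:,:,1]>i[:,:,0]+25);m[:180]=0;m[240:]=0;y,x=np.nonzero(m[:,205:235]);print(len(x),x.min()+205,x.max()+205,y.min(),y.max())
"
```

```text
t 28.70 pos [530.7 193.4 119.3] F [-2.3 -0.1  5.8] w -0.1 g 2.7
[[0.955, 0.295, 0.0], [0.295, -0.955, 0.0], [0.0, -0.0, -1.0]] q [0.31 0.12 1.93 0.   1.1  1.58]
green lid px now/before
9 215 222 211 213
36 215 223 207 213
```

```bash

python3 -m inch '[0,0,-10,0,0,0,0,24,7,0,0,0,0,0,0,0,0,0,0,0,0,0,0,5,0,0,0,0,0,0,3,0,0,0,0,0,0,2,0,0,0,0,0,0,1,0,0,0,0,0,0,0,0,0,0,0]' | grep -E "pos|force"
python3 -m inch '[0,0,-11,0,0,0,0,-24,-7,0,0,0,0,0,-24,-7,0,0,0,0,0,0,0,5,0,0,0,0,0,0,3,0,0,0,0,0,0,2,0,0,0,0,0,0,1,0,0,0,0,0,0,0,0,0,0,0]' | grep -E "pos|force"

```

```text
tool_pos: [0.5563, 0.1939, 0.1192]
wrist_force: [-0.8, -0.9, 8.1]
grip_force: 4.0
tool_pos: [0.5058, 0.1931, 0.1192]
wrist_force: [-6.6, -1.2, 11.7]
grip_force: 5.7
```

```bash

python3 -m inch '[0,0,-31,0,0,0,20,24,7,0,0,0,0,50,0,0,0,0,0,0,85,0,0,0,0,0,0,85,0,0,0,0,0,0,85,0,0,0,0,0,0,85,0,0,0,0,0,0,85,0,0,0,0,0,0,85]' | grep -E "pos|force|width"
python3 -m inch '[0,0,5,0,0,0,85,0,0,5,0,0,0,85,0,0,5,0,0,0,85,0,0,5,0,0,0,85,0,0,5,0,0,0,85,0,0,0,0,0,0,85,0,0,0,0,0,0,85,0,0,0,0,0,0,85]' | grep -E "pos|force|width"; python3 ok.py &&
python3 -m inch '[0,0,10,0,0,0,85,0,0,10,0,0,0,85,0,0,10,0,0,0,85,0,0,10,0,0,0,85,0,0,10,0,0,0,85,0,0,10,0,0,0,85,0,0,0,0,0,0,85,0,0,0,0,0,0,85]' | grep -E "pos|force|width"; python3 ok.py &&
python3 -m inch '[0,0,0,0,0,0,60,0,0,0,0,0,0,40,0,0,0,0,0,0,35,0,0,0,0,0,0,35,0,0,0,0,0,0,35,0,0,0,0,0,0,35,0,0,0,0,0,0,35,0,0,0,0,0,0,35]' 30 | grep -E "pos|force|width"
```

```text
tool_pos: [0.5302, 0.1933, 0.1482]
wrist_force: [0.0, -0.0, 0.8]
width: 0.999
grip_force: 0.0
tool_pos: [0.5308, 0.1934, 0.1237]
wrist_force: [-0.2, 0.2, -0.0]
width: 0.992
grip_force: 0.0
tool_pos: [0.5303, 0.1933, 0.0631]
wrist_force: [0.3, -0.3, 0.3]
width: 0.997
grip_force: 0.0
tool_pos: [0.5312, 0.1936, 0.0643]
wrist_force: [0.3, 0.3, 5.6]
width: 0.529
grip_force: 30.4
```

```bash

python3 -m inch '[0,0,-4,0,0,0,35,0,0,-10,0,0,0,35,0,0,-18,0,0,0,35,0,0,-20,0,0,0,35,0,0,-20,0,0,0,35,0,0,-20,0,0,0,35,0,0,-18,0,0,0,35,-4,8,0,0,0,0,35]' 40| grep -E "pos|force|width"
python3 -m inch '[-8,20,0,0,0,0,35,-14,34,0,0,0,0,35,-14,34,0,0,0,0,35,-14,34,0,0,0,0,35,-14,34,0,0,0,0,35,-14,34,0,0,0,0,35,-14,34,0,0,0,0,35,-14,34,0,0,0,0,35]' | grep -E "pos|force|width"
python3 -m inch '[-14,34,0,0,0,0,35,-14,34,0,0,0,0,35,-14,34,0,0,0,0,35,-14,34,0,0,0,0,35,-14,34,0,0,0,0,35,-14,34,0,0,0,0,35,-14,34,0,0,0,0,35,-10,20,0,0,0,0,35]' | grep -E "pos|force|width"
python3 -c "
from h import *
s=st();rel([.481,-.400,.06])
im=viewer.read_camera('top')[:,:,::-1];cv2.imwrite('pics/raw_g8top.png',im);im2=viewer.read_camera('side')[:,:,::-1];cv2.imwrite('pics/raw_g8side.png',im2)
for i in (im,im2):
  i=i.astype(int);m=((i[:,:,1]>i[:,:,2]+40)&(i[:,:,1]>i[:,:,0]+25)).astype('uint8')
  n,l,stt,c=cv2.connectedComponentsWithStats(m);print([(stt[k].tolist(),np.round(c[k],1).tolist()) for k in range(1,n) if stt[k,4]>6])
"
```

```text
tool_pos: [0.5311, 0.1855, 0.1768]
wrist_force: [1.0, 0.1, -0.7]
width: 0.527
grip_force: 40.3
tool_pos: [0.5023, -0.095, 0.1721]
wrist_force: [0.4, 0.4, -0.6]
width: 0.533
grip_force: 40.4
tool_pos: [0.4752, -0.3741, 0.1719]
wrist_force: [-0.2, 0.6, -1.0]
width: 0.526
grip_force: 40.4
t 36.00 pos [ 475.2 -374.1  171.9] F [-0.2  0.6 -1. ] w 45.0 g 40.4
[[0.956, 0.294, -0.002], [0.294, -0.956, 0.001], [-0.002, -0.001, -1.0]] q [-0.71  0.15  1.79 -0.    1.21  0.57]
shift [ -1.9  26.6 111.9]
[([239, 163, 20, 7, 99], [248.7, 165.3])]
[([305, 149, 20, 14, 176], [314.6, 155.3]), ([258, 183, 16, 14, 178], [265.4, 189.9])]
```

```bash

python3 -m inch '[-1,13,0,0,0,0,35,-1,13,0,0,0,0,35,0,0,20,0,0,0,35,0,0,20,0,0,0,35,0,0,20,0,0,0,35,0,0,20,0,0,0,35,0,0,20,0,0,0,35,0,0,10,0,0,0,35]' | grep -E "pos|force|width"; python3 ok.py &&
python3 -m inch '[0,0,3,0,0,0,35,0,0,3,0,0,0,35,0,0,3,0,0,0,35,0,0,0,0,0,0,35,0,0,0,0,0,0,35,0,0,0,0,0,0,35,0,0,0,0,0,0,35,0,0,0,0,0,0,35]' | grep -E "pos|force"; python3 ok.py &&
python3 -m inch '[0,0,1,0,0,0,35,0,0,1,0,0,0,35,0,0,1,0,0,0,35,0,0,1,0,0,0,35,0,0,0,0,0,0,35,0,0,0,0,0,0,35,0,0,0,0,0,0,35,0,0,0,0,0,0,35]' | grep -E "pos|force"; python3 ok.py &&
python3 -m inch '[0,0,1,0,0,0,35,0,0,1,0,0,0,35,0,0,1,0,0,0,35,0,0,1,0,0,0,35,0,0,0,0,0,0,35,0,0,0,0,0,0,35,0,0,0,0,0,0,35,0,0,0,0,0,0,35]' | grep -E "pos|force"; python3 ok.py &&
python3 -m inch '[0,0,1,0,0,0,35,0,0,1,0,0,0,35,0,0,1,0,0,0,35,0,0,1,0,0,0,35,0,0,0,0,0,0,35,0,0,0,0,0,0,35,0,0,0,0,0,0,35,0,0,0,0,0,0,35]' | grep -E "pos|force"; python3 ok.py &&
python3 -m inch '[0,0,1,0,0,0,35,0,0,1,0,0,0,35,0,0,1,0,0,0,35,0,0,1,0,0,0,35,0,0,0,0,0,0,35,0,0,0,0,0,0,35,0,0,0,0,0,0,35,0,0,0,0,0,0,35]' | grep -E "pos|force"
```

```text
tool_pos: [0.4821, -0.3959, 0.0611]
wrist_force: [0.3, 0.5, -1.0]
width: 0.532
grip_force: 40.5
tool_pos: [0.4829, -0.3972, 0.0547]
wrist_force: [0.1, -0.6, 0.1]
grip_force: 40.5
tool_pos: [0.4828, -0.3972, 0.0505]
wrist_force: [0.4, -0.1, -1.6]
grip_force: 40.5
tool_pos: [0.4829, -0.3971, 0.0465]
wrist_force: [-0.4, 0.6, -0.5]
grip_force: 40.5
tool_pos: [0.4829, -0.3972, 0.0426]
wrist_force: [-0.8, 0.9, -0.7]
grip_force: 40.5
tool_pos: [0.4828, -0.3972, 0.0385]
wrist_force: [0.1, 0.6, -1.5]
grip_force: 40.5
```

```bash

python3 -m inch '[0,0,1,0,0,0,35,0,0,1,0,0,0,35,0,0,1,0,0,0,35,0,0,1,0,0,0,35,0,0,1,0,0,0,35,0,0,0,0,0,0,35,0,0,0,0,0,0,35,0,0,0,0,0,0,35]' | grep -E "pos|force"; python3 ok.py &&
python3 -m inch '[0,0,1,0,0,0,35,0,0,1,0,0,0,35,0,0,1,0,0,0,35,0,0,1,0,0,0,35,0,0,0,0,0,0,35,0,0,0,0,0,0,35,0,0,0,0,0,0,35,0,0,0,0,0,0,35]' | grep -E "pos|force"; python3 ok.py &&
python3 -m inch '[0,0,1,0,0,0,35,0,0,1,0,0,0,35,0,0,1,0,0,0,35,0,0,0,0,0,0,35,0,0,0,0,0,0,35,0,0,0,0,0,0,35,0,0,0,0,0,0,35,0,0,0,0,0,0,35]' | grep -E "pos|force"; python3 ok.py &&
python3 -m inch '[0,0,1,0,0,0,35,0,0,1,0,0,0,35,0,0,1,0,0,0,35,0,0,0,0,0,0,35,0,0,0,0,0,0,35,0,0,0,0,0,0,35,0,0,0,0,0,0,35,0,0,0,0,0,0,35]' | grep -E "pos|force"; python3 ok.py &&
python3 -m inch '[0,0,1,0,0,0,35,0,0,1,0,0,0,35,0,0,1,0,0,0,35,0,0,0,0,0,0,35,0,0,0,0,0,0,35,0,0,0,0,0,0,35,0,0,0,0,0,0,35,0,0,0,0,0,0,35]' | grep -E "pos|force"; python3 ok.py &&
python3 -m inch '[0,0,1,0,0,0,35,0,0,1,0,0,0,35,0,0,1,0,0,0,35,0,0,0,0,0,0,35,0,0,0,0,0,0,35,0,0,0,0,0,0,35,0,0,0,0,0,0,35,0,0,0,0,0,0,35]' | grep -E "pos|force"
```

```text
tool_pos: [0.4829, -0.3971, 0.0335]
wrist_force: [0.5, -0.1, -1.3]
grip_force: 40.5
tool_pos: [0.4829, -0.3971, 0.0295]
wrist_force: [0.4, -0.3, -0.6]
grip_force: 40.5
tool_pos: [0.4828, -0.3972, 0.0265]
wrist_force: [0.0, 0.2, -1.0]
grip_force: 40.5
tool_pos: [0.4828, -0.3972, 0.0235]
wrist_force: [-0.5, -0.4, -1.2]
grip_force: 40.5
tool_pos: [0.4828, -0.3971, 0.0205]
wrist_force: [0.5, 0.3, -0.9]
grip_force: 40.5
tool_pos: [0.4828, -0.3971, 0.0175]
wrist_force: [-0.7, 0.9, -1.1]
grip_force: 40.5
```

```bash

python3 -m inch '[0,0,1,0,0,0,35,0,0,1,0,0,0,35,0,0,1,0,0,0,35,0,0,1,0,0,0,35,0,0,0,0,0,0,35,0,0,0,0,0,0,35,0,0,0,0,0,0,35,0,0,0,0,0,0,35]' | grep -E "pos|force"; python3 ok.py &&
python3 -m inch '[0,0,1,0,0,0,35,0,0,1,0,0,0,35,0,0,1,0,0,0,35,0,0,1,0,0,0,35,0,0,0,0,0,0,35,0,0,0,0,0,0,35,0,0,0,0,0,0,35,0,0,0,0,0,0,35]' | grep -E "pos|force"; python3 ok.py &&
python3 -m inch '[0,0,1,0,0,0,35,0,0,1,0,0,0,35,0,0,1,0,0,0,35,0,0,1,0,0,0,35,0,0,0,0,0,0,35,0,0,0,0,0,0,35,0,0,0,0,0,0,35,0,0,0,0,0,0,35]' | grep -E "pos|force"; python3 ok.py &&
python3 -m inch '[0,0,1,0,0,0,35,0,0,1,0,0,0,35,0,0,1,0,0,0,35,0,0,1,0,0,0,35,0,0,0,0,0,0,35,0,0,0,0,0,0,35,0,0,0,0,0,0,35,0,0,0,0,0,0,35]' | grep -E "pos|force"; python3 ok.py &&
python3 -m inch '[0,0,1,0,0,0,35,0,0,1,0,0,0,35,0,0,1,0,0,0,35,0,0,1,0,0,0,35,0,0,0,0,0,0,35,0,0,0,0,0,0,35,0,0,0,0,0,0,35,0,0,0,0,0,0,35]' | grep -E "pos|force"; python3 ok.py &&
python3 -m inch '[0,0,1,0,0,0,35,0,0,1,0,0,0,35,0,0,1,0,0,0,35,0,0,1,0,0,0,35,0,0,0,0,0,0,35,0,0,0,0,0,0,35,0,0,0,0,0,0,35,0,0,0,0,0,0,35]' | grep -E "pos|force"; python3 ok.py &&
python3 -m inch '[0,0,1,0,0,0,35,0,0,1,0,0,0,35,0,0,1,0,0,0,35,0,0,1,0,0,0,35,0,0,0,0,0,0,35,0,0,0,0,0,0,35,0,0,0,0,0,0,35,0,0,0,0,0,0,35]' | grep -E "pos|force"
```

```text
tool_pos: [0.4829, -0.3972, 0.0136]
wrist_force: [0.0, 0.3, -0.6]
grip_force: 40.5
tool_pos: [0.4829, -0.3972, 0.0096]
wrist_force: [0.5, 0.3, -1.0]
grip_force: 40.5
tool_pos: [0.4829, -0.3972, 0.0056]
wrist_force: [-0.9, 0.5, -0.9]
grip_force: 40.5
tool_pos: [0.4829, -0.3972, 0.0015]
wrist_force: [0.7, -0.2, -0.6]
grip_force: 40.5
tool_pos: [0.4829, -0.3972, -0.0024]
wrist_force: [-0.3, 0.2, -1.2]
grip_force: 40.5
tool_pos: [0.4829, -0.3972, -0.0065]
wrist_force: [-0.4, -0.4, -0.9]
grip_force: 40.5
tool_pos: [0.4829, -0.3972, -0.0104]
wrist_force: [1.3, -0.5, -1.3]
grip_force: 40.5
```

```bash

python3 -m inch '[0,0,1,0,0,0,35,0,0,1,0,0,0,35,0,0,1,0,0,0,35,0,0,0,0,0,0,35,0,0,0,0,0,0,35,0,0,0,0,0,0,35,0,0,0,0,0,0,35,0,0,0,0,0,0,35]' | grep -E "pos|force"; python3 ok.py &&
python3 -m inch '[0,0,1,0,0,0,35,0,0,1,0,0,0,35,0,0,1,0,0,0,35,0,0,0,0,0,0,35,0,0,0,0,0,0,35,0,0,0,0,0,0,35,0,0,0,0,0,0,35,0,0,0,0,0,0,35]' | grep -E "pos|force"; python3 ok.py &&
python3 -m inch '[0,0,1,0,0,0,35,0,0,1,0,0,0,35,0,0,1,0,0,0,35,0,0,0,0,0,0,35,0,0,0,0,0,0,35,0,0,0,0,0,0,35,0,0,0,0,0,0,35,0,0,0,0,0,0,35]' | grep -E "pos|force"; python3 ok.py &&
python3 -m inch '[0,0,1,0,0,0,35,0,0,1,0,0,0,35,0,0,1,0,0,0,35,0,0,0,0,0,0,35,0,0,0,0,0,0,35,0,0,0,0,0,0,35,0,0,0,0,0,0,35,0,0,0,0,0,0,35]' | grep -E "pos|force"; python3 ok.py &&
python3 -m inch '[0,0,1,0,0,0,35,0,0,1,0,0,0,35,0,0,1,0,0,0,35,0,0,0,0,0,0,35,0,0,0,0,0,0,35,0,0,0,0,0,0,35,0,0,0,0,0,0,35,0,0,0,0,0,0,35]' | grep -E "pos|force"; python3 ok.py &&
python3 -m inch '[0,0,1,0,0,0,35,0,0,1,0,0,0,35,0,0,1,0,0,0,35,0,0,0,0,0,0,35,0,0,0,0,0,0,35,0,0,0,0,0,0,35,0,0,0,0,0,0,35,0,0,0,0,0,0,35]' | grep -E "pos|force"
python3 -c "
from h import *
for n in ('side','top'): cv2.imwrite(f'pics/raw_g9{n}.png',viewer.read_camera(n)[:,:,::-1])"
```

```text
tool_pos: [0.4829, -0.3972, -0.0135]
wrist_force: [-0.1, 0.2, -0.9]
grip_force: 40.5
tool_pos: [0.4828, -0.3972, -0.0156]
wrist_force: [-2.1, 1.3, 4.9]
grip_force: 41.0
```

```bash

python3 -m inch '[0,0,0,0,0,0,50,0,0,0,0,0,0,60,0,0,0,0,0,0,75,0,0,0,0,0,0,85,0,0,0,0,0,0,85,0,0,-5,0,0,0,85,0,0,-10,0,0,0,85,0,0,-20,0,0,0,85]' | grep -E "pos|force"
python3 -m inch '[0,0,-30,0,0,0,85,0,0,-30,0,0,0,85,0,0,-30,0,0,0,85,0,0,0,0,0,7.7,34,0,0,0,0,0,7.7,34,0,0,0,0,0,7.7,20,0,0,0,0,0,0,0,0,0,0,0,0,0,0]' | grep -E "pos|force"
python3 -c "
from h import *
st();rel([.464,-.0506,.085],-1.676)"

```

```text
tool_pos: [0.4817, -0.3961, 0.0178]
wrist_force: [-0.6, 0.1, 0.1]
grip_force: 0.0
tool_pos: [0.483, -0.3973, 0.1092]
wrist_force: [-0.4, 0.5, -0.8]
grip_force: 0.0
t 54.60 pos [ 483.  -397.3  109.2] F [-0.4  0.5 -0.8] w 12.2 g 0.0
[[0.995, -0.1, 0.001], [-0.1, -0.995, -0.001], [0.001, 0.0, -1.0]] q [-0.73  0.24  1.8   0.    1.1   0.94]
shift [ -53.6 -343.    24. ]
turnz 0.3
```

```bash

python3 -m inch '[-7,-43,3,0,0,0,0,-7,-43,3,0,0,0,0,-7,-43,3,0,0,0,0,-7,-43,3,0,0,0,0,-7,-43,3,0,0,0,0,-7,-43,3,0,0,0,0,-7,-43,3,0,0,0,0,-5,-42,3,0,0,0,0]' | grep -E "pos|force"
python3 -m inch '[0,0,20,0,0,0,0,0,0,20,0,0,0,0,0,0,15,0,0,0,0,0,0,2,0,0,0,0,0,0,2,0,0,0,0,0,0,0,0,0,0,0,0,0,0,0,0,0,0,0,0,0,0,0,0,0]' | grep -E "pos|force"; python3 ok.py &&
python3 -m inch '[0,0,1,0,0,0,0,0,0,1,0,0,0,0,0,0,1,0,0,0,0,0,0,1,0,0,0,0,0,0,1,0,0,0,0,0,0,0,0,0,0,0,0,0,0,0,0,0,0,0,0,0,0,0,0,0]' | grep -E "pos|force"; python3 ok.py &&
python3 -m inch '[0,0,1,0,0,0,0,0,0,1,0,0,0,0,0,0,1,0,0,0,0,0,0,1,0,0,0,0,0,0,1,0,0,0,0,0,0,0,0,0,0,0,0,0,0,0,0,0,0,0,0,0,0,0,0,0]' | grep -E "pos|force"; python3 ok.py &&
python3 -m inch '[0,0,1,0,0,0,0,0,0,1,0,0,0,0,0,0,1,0,0,0,0,0,0,1,0,0,0,0,0,0,1,0,0,0,0,0,0,0,0,0,0,0,0,0,0,0,0,0,0,0,0,0,0,0,0,0]' | grep -E "pos|force"; python3 ok.py &&
python3 -m inch '[0,0,1,0,0,0,0,0,0,1,0,0,0,0,0,0,1,0,0,0,0,0,0,1,0,0,0,0,0,0,1,0,0,0,0,0,0,0,0,0,0,0,0,0,0,0,0,0,0,0,0,0,0,0,0,0]' | grep -E "pos|force"; python3 ok.py &&
python3 -m inch '[0,0,1,0,0,0,0,0,0,1,0,0,0,0,0,0,1,0,0,0,0,0,0,1,0,0,0,0,0,0,1,0,0,0,0,0,0,0,0,0,0,0,0,0,0,0,0,0,0,0,0,0,0,0,0,0]' | grep -E "pos|force"; python3 ok.py &&
python3 -m inch '[0,0,1,0,0,0,0,0,0,1,0,0,0,0,0,0,1,0,0,0,0,0,0,1,0,0,0,0,0,0,1,0,0,0,0,0,0,0,0,0,0,0,0,0,0,0,0,0,0,0,0,0,0,0,0,0]' | grep -E "pos|force"
```

```text
tool_pos: [0.4641, -0.0487, 0.0848]
wrist_force: [1.0, 0.0, 0.2]
grip_force: 0.0
tool_pos: [0.4653, -0.0507, 0.0263]
wrist_force: [-1.0, -0.1, -0.8]
grip_force: 0.0
tool_pos: [0.4645, -0.0504, 0.0205]
wrist_force: [-1.1, 0.1, 0.2]
grip_force: 0.0
tool_pos: [0.4649, -0.0505, 0.0187]
wrist_force: [-10.1, 1.8, 26.4]
grip_force: 13.2
```

```bash

python3 -m inch '[0,0,-16,0,0,0,36,0,0,0,0,0,0,36,0,0,0,0,0,0,36,0,0,0,0,0,0,36,0,0,6,0,0,0,36,0,0,7,0,0,0,36,0,0,7,0,0,0,36,0,0,0,0,0,0,36]' | grep -E "pos|force|width"; python3 ok.py &&
python3 -m inch '[0,0,5,0,0,0,36,0,0,5,0,0,0,36,0,0,5,0,0,0,36,0,0,5,0,0,0,36,0,0,0,0,0,0,36,0,0,0,0,0,0,36,0,0,0,0,0,0,36,0,0,0,0,0,0,36]' | grep -E "pos|force|width"; python3 ok.py &&
python3 -m inch '[0,0,0,0,0,0,15,0,0,0,0,0,0,5,0,0,0,0,0,0,5,0,0,0,0,0,0,5,0,0,0,0,0,0,5,0,0,0,0,0,0,5,0,0,0,0,0,0,5,0,0,0,0,0,0,5]' 40 | grep -E "pos|force|width"
```

```text
tool_pos: [0.4628, -0.0501, 0.0096]
wrist_force: [-0.6, -0.1, 0.5]
width: 0.424
grip_force: 0.0
tool_pos: [0.4653, -0.054, -0.0082]
wrist_force: [0.0, -17.0, -0.6]
width: 0.422
grip_force: 0.0
tool_pos: [0.4646, -0.0503, -0.0085]
wrist_force: [0.8, -1.2, -0.1]
width: 0.102
grip_force: 38.9
```

```bash

python3 -m inch '[0,6,0,0,0,0,5,0,12,0,0,0,0,5,0,16,0,0,0,0,5,0,18,0,0,0,0,5,0,18,0,0,0,0,5,0,18,0,0,0,0,5,0,16,0,0,0,0,5,0,8,0,0,0,0,5]' 60| grep -E "pos|force|width"; 
python3 -m inch '[0,3,0,0,0,0,5,0,2,0,0,0,0,5,0,2,0,0,0,0,5,0,1,0,0,0,0,5,0,1,0,0,0,0,5,0,1,0,0,0,0,5,0,0,0,0,0,0,5,0,0,0,0,0,0,5]' | grep -E "pos|force|width"
```

```text
tool_pos: [0.4512, -0.1619, -0.0086]
wrist_force: [3.7, 33.2, 12.3]
width: 0.096
grip_force: 61.1
tool_pos: [0.4511, -0.1612, -0.0087]
wrist_force: [5.5, 43.1, 15.3]
width: 0.098
grip_force: 61.2
```

```bash

python3 -m inch '[0,-2,0,0,0,0,20,0,0,0,0,0,0,32,0,0,0,0,0,0,32,0,0,-20,0,0,0,32,0,0,-40,0,0,0,32,0,0,-40,0,0,0,40,0,0,-40,0,0,0,50,0,-10,-20,0,0,0,50]' | grep -E "pos|force|width"; 
python3 -m inch '[-1,-36,0,0,0,0,50,-1,-40,0,0,0,0,50,-1,-40,0,0,0,0,50,-1,-40,0,0,0,0,50,-1,-40,0,0,0,0,50,-2,-40,0,0,0,0,50,-2,-40,0,0,0,0,50,-2,-40,0,0,0,0,50]' | grep -E "pos|force|width"
python3 -m inch '[-2,-40,0,0,0,0,50,-2,-40,0,0,0,0,50,-2,-40,0,0,0,0,50,-2,-40,0,0,0,0,50,-2,-40,0,0,0,0,50,-2,-40,0,0,0,0,50,0,0,0,0,0,-7.5,50,0,0,0,0,0,-7.5,50]' | grep -E "pos|force|width"
python3 -c "
from h import *
st();rel([.484,.409,.1],-1.414)
a=viewer.read_camera('top')[:,:,::-1];b=viewer.read_camera('side')[:,:,::-1];cv2.imwrite('pics/raw_h1top.png',a);cv2.imwrite('pics/raw_h1side.png',b)
hsv=cv2.cvtColor(a,cv2.COLOR_BGR2HSV);m=((hsv[:,:,1]<60)&(hsv[:,:,2]>120)).astype('uint8');m[:190]=0;m[290:]=0;m[:,:270]=0;m[:,385:]=0
n,l,s,c=cv2.connectedComponentsWithStats(m)
for k in range(1,n):
  if s[k,4]>8:
    y,x=np.nonzero(l==k);print(s[k].tolist(),c[k]);
    xs=x.max();print('right edge world',[np.round(pix2w('top',x[y==v].max(),v,.048)*1000).tolist() for v in range(y.min(),y.max()+1,6)])
"
```

```text
tool_pos: [0.4551, -0.1625, 0.1558]
wrist_force: [0.0, 0.3, -2.0]
width: 0.587
grip_force: 0.0
tool_pos: [0.4752, 0.1562, 0.1515]
wrist_force: [1.1, -0.5, 0.1]
width: 0.585
grip_force: 0.0
tool_pos: [0.4884, 0.396, 0.1508]
wrist_force: [0.1, -0.3, 0.5]
width: 0.588
grip_force: 0.0
t 64.20 pos [488.4 396.  150.8] F [ 0.1 -0.3  0.5] w 50.2 g 0.0
[[0.986, 0.164, -0.0], [0.164, -0.986, -0.001], [-0.0, 0.001, -1.0]] q [ 0.64  0.21  1.76 -0.    1.17  2.05]
shift [ -2.2 -13.5  50.8]
turnz 0.5
[342, 190, 28, 11, 222] [355.47297297 193.88288288]
right edge world [[622.0, -258.0, 48.0], [605.0, -247.0, 48.0]]
[318, 230, 21, 41, 248] [330.91935484 250.33870968]
right edge world [[506.0, -144.0, 48.0], [490.0, -170.0, 48.0], [473.0, -170.0, 48.0], [456.0, -167.0, 48.0], [439.0, -165.0, 48.0], [423.0, -162.0, 48.0], [406.0, -160.0, 48.0]]
```

```bash
cat >> h.py <<'E'
C=np.array([.4816,.1148]);BX=np.array([.105,.9945]);BY=np.array([-.9945,.105])
def handle(a):
    hsv=cv2.cvtColor(np.ascontiguousarray(a),cv2.COLOR_BGR2HSV);m=(hsv[:,:,1]<60)&(hsv[:,:,2]>120)
    r=[]
    for v in range(242,260,2):
        x=np.nonzero(m[v,282:360])[0]
        if len(x): p=pix2w('top',x.max()+282,v,.048);r.append((p[:2]-C)@BX*1000)
    return np.round(r,1)
def shells(a,dark=False):
    out=[]
    im=np.zeros((260,260,3),np.uint8) # rectify board plane z=.093, 1 px=1mm, rows=local x 130..-130, cols local y
    mx=np.zeros((260,260),np.float32);my=mx.copy()
    for i in range(260):
        for j in range(260):
            p=C+BX*(130-i)/1000+BY*(j-130)/1000;u=w2pix('top',[p[0],p[1],.093]);mx[i,j],my[i,j]=u
    im=cv2.remap(np.ascontiguousarray(a),mx,my,cv2.INTER_LINEAR);hsv=cv2.cvtColor(im,cv2.COLOR_BGR2HSV)
    m=((hsv[:,:,2]<165)&(hsv[:,:,1]>90)).astype('uint8');m[:,:46]=0;m[:,214:]=0;m[:10]=0;m[250:]=0
    n,l,s,c=cv2.connectedComponentsWithStats(m)
    return [(round(130-c[k][1]),round(c[k][0]-130),int(s[k,4])) for k in range(1,n) if s[k,4]>80]
E
python3 -c "
from h import *
a0=cv2.imread('pics/top0.png');a=cv2.imread('pics/raw_h1top.png')
print(handle(a0),handle(a));print(shells(a0));print(shells(a))
g=a0.astype(int)
for nm in ('raw_h1top','raw_h1side'):
  i=cv2.imread(f'pics/{nm}.png').astype(int);m=((i[:,:,1]>i[:,:,2]+40)&(i[:,:,1]>i[:,:,0]+25)).astype('uint8')
  n,l,s,c=cv2.connectedComponentsWithStats(m);print(nm,[(s[k].tolist(),np.round(c[k],1).tolist()) for k in range(1,n) if s[k,4]>20])
"
```

```text
[-172.5 -170.4 -171.1 -171.7 -172.4 -170.3 -171.  -171.7 -169.6] [-284.  -281.9 -282.6 -283.2 -283.9 -281.8 -282.4 -283.1 -280.9]Traceback (most recent call last):
  File "<string>", line 4, in <module>
    print(handle(a0),handle(a));print(shells(a0));print(shells(a))
                                      ~~~~~~^^^^
  File "h.py", line 46, in shells
    p=C+BX*(130-i)/1000+BY*(j-130)/1000;u=w2pix('top',[p[0],p[1],.093]);mx[i,j],my[i,j]=u
                                          ~~~~~^^^^^^^^^^^^^^^^^^^^^^^^
  File "h.py", line 11, in w2pix
    p=viewer.camera_params(n);K=p["K"];T=p["world_to_cam"]
ValueError: time passes only in moves, steps and waits
```

```bash
sed -i 's/^def pix2w/import functools\n@functools.lru_cache(None)\ndef cp(n): return viewer.camera_params(n)\ndef pix2w/; s/p=viewer.camera_params(n);K/p=cp(n);K/' h.py
python3 -c "
from h import *
a0=cv2.imread('pics/top0.png');a=cv2.imread('pics/raw_h1top.png')
print(shells(a0));print(shells(a))
for nm in ('raw_h1top','raw_h1side'):
  i=cv2.imread(f'pics/{nm}.png').astype(int);m=((i[:,:,1]>i[:,:,2]+40)&(i[:,:,1]>i[:,:,0]+25)).astype('uint8')
  n,l,s,c=cv2.connectedComponentsWithStats(m);print(nm,[(s[k].tolist(),np.round(c[k],1).tolist()) for k in range(1,n) if s[k,4]>20])
# scraper top face from side0: dark pixels
i=cv2.imread('pics/side0.png')[205:250,145:175];g=i.sum(2);
for z,lo in ((.086,0),):
  y,x=np.nonzero(g<220);print('dark',x.min()+145,x.max()+145,y.min()+205,y.max()+205)
for P in [(.484,.409,.086),(.484,.409,.005)]: print(w2pix('side',P),w2pix('top',P))
i=cv2.imread('pics/top0.png')[215:255,115:150];y,x=np.nonzero(i.sum(2)<200);print('top dark',x.min()+115,x.max()+115,y.min()+215,y.max()+215)
"
```

```text
[(94, -42, 2321), (17, -55, 345), (18, 2, 290), (9, 57, 354), (-30, 53, 374), (-34, -42, 340), (-40, 1, 333)]
[(16, -55, 313), (18, 2, 262), (9, 57, 318), (-30, 53, 352), (-34, -43, 316), (-40, 1, 318)]
raw_h1top [([239, 163, 19, 7, 96], [248.6, 165.3]), ([418, 234, 15, 14, 180], [424.9, 240.6])]
raw_h1side [([305, 149, 20, 14, 176], [314.6, 155.3]), ([258, 183, 16, 14, 163], [265.3, 189.8])]
dark 145 174 205 239
[157.0779897  221.27060743] [124.21953242 234.04785133]
[162.40732272 232.11012122] [135.35230409 233.80260373]
top dark 122 139 224 243
```

```bash

python3 -m inch '[-2,-13,0,0,0,0,50,0,0,25,0,0,0,50,0,0,25,0,0,0,50,0,0,25,0,0,0,50,0,0,15,0,0,0,50,0,0,10,0,0,0,50,0,0,5,0,0,0,50,0,0,0,0,0,0,50]' | grep -E "pos|force|width"; python3 ok.py &&
python3 -m inch '[0,0,8,0,0,0,50,0,0,8,0,0,0,50,0,0,8,0,0,0,50,0,0,8,0,0,0,50,0,0,6,0,0,0,50,0,0,0,0,0,0,50,0,0,0,0,0,0,50,0,0,0,0,0,0,50]' | grep -E "pos|force|width"; python3 ok.py &&
python3 -m inch '[0,0,0,0,0,0,25,0,0,0,0,0,0,12,0,0,0,0,0,0,12,0,0,0,0,0,0,12,0,0,0,0,0,0,12,0,0,0,0,0,0,12,0,0,0,0,0,0,12,0,0,0,0,0,0,12]' 80 | grep -E "pos|force|width"
```

```text
tool_pos: [0.4837, 0.4082, 0.0464]
wrist_force: [-0.9, -0.5, -0.3]
width: 0.586
grip_force: 0.0
tool_pos: [0.4839, 0.4084, 0.0089]
wrist_force: [0.0, 0.5, 0.6]
width: 0.586
grip_force: 0.0
tool_pos: [0.484, 0.4085, 0.009]
wrist_force: [0.8, -0.2, 4.3]
width: 0.228
grip_force: 78.2
```

```bash

python3 -m inch '[0,0,-10,0,0,0,12,0,0,-25,0,0,0,12,0,0,-30,0,0,0,12,0,0,-30,0,0,0,12,0,0,-25,0,0,0,12,0,0,0,0,0,7.6,12,0,0,0,0,0,7.6,12,0,0,0,0,0,0,12]' | grep -E "pos|force|width";
python3 -m inch '[5,14,0,0,0,0,12,11,30,0,0,0,0,12,11,31,0,0,0,0,12,11,31,0,0,0,0,12,11,31,0,0,0,0,12,11,31,0,0,0,0,12,11,30,0,0,0,0,12,6,19,0,0,0,0,12]' | grep -E "pos|force|width"
python3 -c "
from h import *
s=st();p=s['tool_pos'][:2]-C;print('local',p@BX*1000,p@BY*1000);rel([.5,.1,.09],-1.676)
a=viewer.read_camera('top')[:,:,::-1];print(shells(a))"
```

```text
tool_pos: [0.4829, 0.4076, 0.1282]
wrist_force: [0.1, -0.1, -1.6]
width: 0.224
grip_force: 78.0
tool_pos: [0.5367, 0.1807, 0.1279]
wrist_force: [0.7, 0.8, -1.6]
width: 0.227
grip_force: 78.4
t 68.30 pos [536.7 180.7 127.9] F [ 0.7  0.8 -1.6] w 19.4 g 78.4
[[0.994, -0.105, -0.001], [-0.105, -0.994, -0.002], [-0.001, 0.002, -1.0]] q [ 0.28  0.12  1.91 -0.    1.12  1.96]
local 71.36642335375123 -47.85533585712934
shift [-27.9  84.1  38. ]
turnz -0.0
[(111, -53, 231), (116, 74, 210), (82, 33, 1229), (37, 7, 4116), (-31, 53, 274), (-34, -43, 225), (-40, 1, 242)]
```

```bash

python3 -m inch '[0,0,12,0,0,0,12,0,0,12,0,0,0,12,0,0,8,0,0,0,12,0,0,3,0,0,0,12,0,0,1,0,0,0,12,0,0,1,0,0,0,12,0,0,0,0,0,0,12,0,0,0,0,0,0,12]' | grep -E "pos|force|width"; python3 ok.py && 
python3 -m inch '[0,4,0,0,0,0,12,0,8,0,0,0,0,12,0,12,0,0,0,0,12,0,13,0,0,0,0,12,0,13,0,0,0,0,12,0,13,0,0,0,0,12,0,13,0,0,0,0,12,0,13,0,0,0,0,12]' | grep -E "pos|force|width"
python3 -m inch '[0,13,0,0,0,0,12,0,13,0,0,0,0,12,0,13,0,0,0,0,12,0,13,0,0,0,0,12,0,13,0,0,0,0,12,0,13,0,0,0,0,12,0,13,0,0,0,0,12,0,6,0,0,0,0,12]' | grep -E "pos|force|width"
```

```text
tool_pos: [0.5374, 0.1845, 0.092]
wrist_force: [0.1, -0.3, -1.5]
width: 0.218
grip_force: 78.4
tool_pos: [0.5274, 0.0943, 0.0915]
wrist_force: [-0.2, 0.1, -1.2]
width: 0.223
grip_force: 78.5
tool_pos: [0.517, -0.0022, 0.0914]
wrist_force: [0.0, -0.6, -2.9]
width: 0.227
grip_force: 78.5
```

```bash

python3 -m inch '[0,4,0,0,0,0,12,0,3,0,0,0,0,12,0,0,0,0,0,0,12,0,0,-15,0,0,0,12,0,0,-25,0,0,0,12,-6,-14,0,0,0,0,12,-15,-28,0,0,0,0,12,-15,-28,0,0,0,0,12]' | grep -E "pos|force|width"
python3 -m inch '[-15,-28,0,0,0,0,12,-15,-28,0,0,0,0,12,-15,-28,0,0,0,0,12,-12,-28,0,0,0,0,12,-5,-10,0,0,0,0,12,0,0,12,0,0,0,12,0,0,15,0,0,0,12,0,0,12,0,0,0,12]' | grep -E "pos|force|width"; python3 -c "
from h import *
s=st();p=s['tool_pos'][:2]-C;print('local',p@BX*1000,p@BY*1000)
a=viewer.read_camera('top')[:,:,::-1];print(shells(a));cv2.imwrite('pics/raw_s1.png',a)"
```

```text
tool_pos: [0.4877, 0.0673, 0.1318]
wrist_force: [-0.4, 1.0, -1.4]
width: 0.22
grip_force: 78.5
tool_pos: [0.4389, 0.1928, 0.0908]
wrist_force: [-0.3, -0.2, -2.4]
width: 0.22
grip_force: 78.5
t 72.35 pos [438.9 192.8  90.8] F [-0.3 -0.2 -2.4] w 18.8 g 78.5
[[0.994, -0.107, -0.001], [-0.107, -0.994, -0.001], [-0.001, 0.001, -1.0]] q [ 0.36 -0.01  2.12 -0.    1.03  2.04]
local 73.05058384820234 50.62848752726074
[(61, 33, 2771), (18, 2, 256), (-30, 53, 336), (-40, 1, 305)]
```

```bash

python3 -m inch '[0,4,1,0,0,0,12,0,9,0,0,0,0,12,0,13,0,0,0,0,12,0,13,0,0,0,0,12,0,13,0,0,0,0,12,0,13,0,0,0,0,12,0,13,0,0,0,0,12,0,13,0,0,0,0,12]' | grep -E "pos|force|width"
python3 -m inch '[0,13,0,0,0,0,12,0,13,0,0,0,0,12,0,13,0,0,0,0,12,0,13,0,0,0,0,12,0,13,0,0,0,0,12,0,13,0,0,0,0,12,0,13,0,0,0,0,12,0,13,0,0,0,0,12]' | grep -E "pos|force|width"
python3 -m inch '[0,0,0,0,0,0,12,0,0,0,0,0,0,12,0,0,-15,0,0,0,12,0,0,-25,0,0,0,12,6,-14,0,0,0,0,12,7,-28,0,0,0,0,12,7,-28,0,0,0,0,12,7,-28,0,0,0,0,12]' | grep -E "pos|force|width"
python3 -m inch '[7,-28,0,0,0,0,12,7,-28,0,0,0,0,12,6,-28,0,0,0,0,12,2,-11,0,0,0,0,12,0,0,12,0,0,0,12,0,0,15,0,0,0,12,0,0,12,0,0,0,12,0,0,0,0,0,0,12]' | grep -E "pos|force|width"
python3 -c "
from h import *
s=st();p=s['tool_pos'][:2]-C;print('local',p@BX*1000,p@BY*1000)
a=viewer.read_camera('top')[:,:,::-1];print(shells(a));cv2.imwrite('pics/raw_s2.png',a)"
```

```text
tool_pos: [0.4297, 0.1019, 0.0917]
wrist_force: [-0.1, 1.6, -2.1]
width: 0.225
grip_force: 78.6
tool_pos: [0.4184, -0.0014, 0.0914]
wrist_force: [1.1, -0.3, -1.8]
width: 0.224
grip_force: 78.6
tool_pos: [0.4562, 0.0958, 0.1316]
wrist_force: [-0.2, -0.9, -1.5]
width: 0.223
grip_force: 78.7
tool_pos: [0.4858, 0.1847, 0.0897]
wrist_force: [-0.5, 0.3, -2.8]
width: 0.225
grip_force: 78.8
t 75.60 pos [485.8 184.7  89.7] F [-0.5  0.3 -2.8] w 19.2 g 78.8
[[0.994, -0.108, -0.004], [-0.108, -0.994, -0.002], [-0.004, 0.002, -1.0]] q [ 0.32  0.07  2.04 -0.    1.04  1.99]
local 70.00351267550923 3.1675173661751614
[(106, 34, 419), (67, -30, 1351), (87, 71, 134), (73, 68, 172), (38, 51, 1170), (18, 1, 321), (-40, 1, 269)]
```

```bash

python3 -m inch '[0,4,0,0,0,0,12,0,9,0,0,0,0,12,0,13,0,0,0,0,12,0,13,0,0,0,0,12,0,13,0,0,0,0,12,0,13,0,0,0,0,12,0,13,0,0,0,0,12,0,13,0,0,0,0,12]' | grep -E "pos|force|width"
python3 -m inch '[0,13,0,0,0,0,12,0,13,0,0,0,0,12,0,13,0,0,0,0,12,0,13,0,0,0,0,12,0,13,0,0,0,0,12,0,13,0,0,0,0,12,0,13,0,0,0,0,12,0,11,0,0,0,0,12]' | grep -E "pos|force|width"
python3 -m inch '[0,0,0,0,0,0,12,0,0,0,0,0,0,12,0,0,-20,0,0,0,12,0,0,-30,0,0,0,12,0,-20,0,0,0,0,12,0,-40,0,0,0,0,12,0,-45,0,0,0,0,12,0,-45,0,0,0,0,12]' | grep -E "pos|force|width"
python3 -m inch '[0,-45,0,0,0,0,12,0,-45,0,0,0,0,12,0,-45,0,0,0,0,12,0,-45,0,0,0,0,12,0,-40,0,0,0,0,12,0,-15,0,0,0,0,12,0,0,0,0,0,0,12,0,0,0,0,0,0,12]' | grep -E "pos|force|width"
python3 -c "
from h import *
s=st();p=s['tool_pos'][:2]-C;print('local',p@BX*1000,p@BY*1000);rel([.484,.4085,.05],-1.414)
a=viewer.read_camera('top')[:,:,::-1];b=viewer.read_camera('side')[:,:,::-1];cv2.imwrite('pics/raw_s3.png',a);cv2.imwrite('pics/raw_s3s.png',b);print(shells(a))
f=lambda i,x0,y0,w,h,k:cv2.resize(i[y0:y0+h,x0:x0+w],None,fx=k,fy=k,interpolation=cv2.INTER_CUBIC)
t=f(a,160,170,300,125,2.6);u=f(b,190,190,230,110,2.5);W=780;c=np.zeros((t.shape[0]+u.shape[0],W,3),np.uint8);c[:t.shape[0],:t.shape[1]]=t[:,:W];c[t.shape[0]:,:u.shape[1]]=u;cv2.imwrite('pics/last.png',c);print(c.shape)
"
```

```text
tool_pos: [0.4782, 0.0947, 0.0926]
wrist_force: [0.1, 0.4, -1.2]
width: 0.224
grip_force: 78.7
tool_pos: [0.4672, -0.0067, 0.0924]
wrist_force: [0.4, -0.6, -1.4]
width: 0.225
grip_force: 78.7
tool_pos: [0.4835, 0.1456, 0.1428]
wrist_force: [0.8, 0.2, -2.5]
width: 0.223
grip_force: 78.9
tool_pos: [0.5078, 0.3769, 0.1419]
wrist_force: [0.5, 0.4, -2.4]
width: 0.226
grip_force: 78.8
t 78.85 pos [507.8 376.9 141.9] F [ 0.5  0.4 -2.4] w 19.3 g 78.8
[[0.994, -0.106, -0.001], [-0.106, -0.994, -0.001], [-0.001, 0.002, -1.0]] q [ 0.6   0.22  1.76 -0.    1.16  2.28]
local 263.39828612658533 1.4392211378159054
shift [-26.9 -29.1  91.9]
turnz -15.0
[]
(600, 780, 3)
```

View pics/last.png

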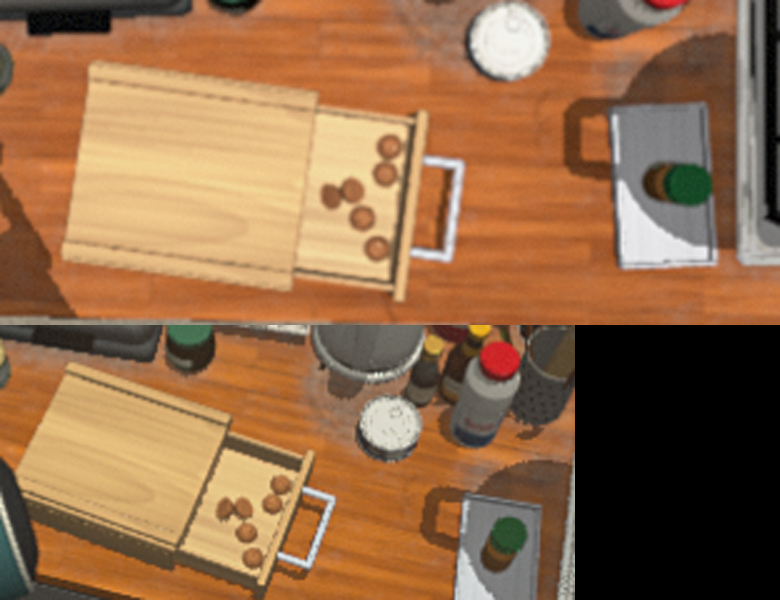

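```bash

python3 -m inch '[-9,-10,0,0,0,0,12,-9,-10,0,0,0,0,12,-9,-9,0,0,0,0,12,0,0,0,0,0,-7.5,12,0,0,0,0,0,-7.5,12,0,0,25,0,0,0,12,0,0,25,0,0,0,12,0,0,20,0,0,0,12]' | grep -E "pos|force|width"
python3 -m inch '[0,0,20,0,0,0,12,0,0,15,0,0,0,12,0,0,10,0,0,0,12,0,0,8,0,0,0,12,0,0,5,0,0,0,12,0,0,2,0,0,0,12,0,0,0,0,0,0,12,0,0,0,0,0,0,12]' | grep -E "pos|force|width"; python3 -c "
from h import *
st();rel([.484,.4085,.009],-1.414)"
```

```text
tool_pos: [0.4836, 0.4096, 0.0714]
wrist_force: [0.2, -0.3, -1.7]
width: 0.224
grip_force: 79.0
tool_pos: [0.4853, 0.4094, 0.0132]
wrist_force: [0.3, 0.1, -2.2]
width: 0.228
grip_force: 79.0
t 80.55 pos [485.3 409.4  13.2] F [ 0.3  0.1 -2.2] w 19.5 g 79.0
[[0.988, 0.154, 0.001], [0.154, -0.988, 0.001], [0.001, -0.001, -1.0]] q [0.66 0.36 1.85 0.   0.93 2.08]
shift [-1.4  0.7  4.2]
turnz -0.1
```

```bash

python3 -m inch '[-1,1,1,0,0,0,12,0,0,1,0,0,0,12,0,0,1,0,0,0,12,0,0,0,0,0,0,12,0,0,0,0,0,0,12,0,0,0,0,0,0,12,0,0,0,0,0,0,12,0,0,0,0,0,0,12]' | grep -E "pos|force|width"; python3 ok.py && 
python3 -m inch '[0,0,1,0,0,0,12,0,0,0,0,0,0,12,0,0,0.5,0,0,0,12,0,0,0,0,0,0,12,0,0,0,0,0,0,12,0,0,0,0,0,0,12,0,0,0,0,0,0,12,0,0,0,0,0,0,12]' | grep -E "pos|force|width"
```

```text
tool_pos: [0.4839, 0.4079, 0.0095]
wrist_force: [-0.1, -0.3, -1.3]
width: 0.227
grip_force: 79.0
tool_pos: [0.4842, 0.4081, 0.0087]
wrist_force: [-1.4, -0.9, 4.5]
width: 0.228
grip_force: 79.9
```

```bash

python3 -m inch '[0,0,0,0,0,0,24,0,0,0,0,0,0,32,0,0,0,0,0,0,45,0,0,0,0,0,0,50,0,0,-15,0,0,0,50,0,0,-35,0,0,0,50,0,0,-45,0,0,0,50,0,0,-45,0,0,0,50]' | grep -E "pos|force|width"
python3 -m inch '[-8,38,0,0,0,0,0,-8,40,0,0,0,0,0,-8,40,0,0,0,0,0,-8,40,0,0,0,0,0,-8,40,0,0,0,0,0,-8,40,0,0,0,0,0,-9,40,0,0,0,0,0,-9,40,0,0,0,0,0]' | grep -E "pos|force|width"
python3 -m inch '[-9,40,0,0,0,0,0,-9,40,0,0,0,0,0,-9,40,0,0,0,0,0,-9,40,0,0,0,0,0,-9,40,0,0,0,0,0,-9,40,0,0,0,0,0,-8,34,0,0,0,7.5,0,0,0,0,0,0,7.5,0]' | grep -E "pos|force|width"
python3 -c "
from h import *
st();rel([.4487,-.1965,.002],-1.676)
a=viewer.read_camera('top')[:,:,::-1];cv2.imwrite('pics/raw_f1.png',a)
i=a[210:260,112:155];o=cv2.imread('pics/top0.png')[210:260,112:155];print('scraper diff',np.abs(i.astype(int)-o).sum(2).max(),(np.abs(i.astype(int)-o).sum(2)>90).sum())"
```

```text
tool_pos: [0.4835, 0.4076, 0.1499]
wrist_force: [0.6, -0.5, 0.2]
width: 0.584
grip_force: 0.0
tool_pos: [0.4678, 0.082, 0.1494]
wrist_force: [0.1, -0.1, -0.0]
width: -0.002
grip_force: 0.0
tool_pos: [0.4489, -0.201, 0.1496]
wrist_force: [0.5, 0.7, 0.1]
width: -0.0
grip_force: 0.0
t 84.55 pos [ 448.9 -201.   149.6] F [0.5 0.7 0.1] w -0.0 g 0.0
[[0.993, -0.116, 0.002], [-0.116, -0.993, -0.003], [0.002, 0.002, -1.0]] q [-0.47 -0.05  2.04 -0.    1.15  1.22]
shift [ -1.   -4.7 147.6]
turnz -0.6
scraper diff 207 38
```

```bash

sed 's/\[2\])>3/[1])>12/' ok.py > oky.py
python3 -m inch '[-1,0,30,0,0,0,0,0,0,30,0,0,0,0,0,0,30,0,0,0,0,0,0,25,0,0,0,0,0,0,20,0,0,0,0,0,0,10,0,0,0,0,0,0,2,0,0,0,0,0,0,0,0,0,0,0]' | grep -E "pos|force"; python3 ok.py &&
python3 -m inch '[0,-8,0,0,0,0,0,0,-10,0,0,0,0,0,0,-12,0,0,0,0,0,0,-14,0,0,0,0,0,0,-15,0,0,0,0,0,0,-15,0,0,0,0,0,0,-15,0,0,0,0,0,0,-15,0,0,0,0,0]' | grep -E "pos|force"; python3 oky.py &&
python3 -m inch '[0,-8,0,0,0,0,0,0,-6,0,0,0,0,0,0,-4,0,0,0,0,0,0,-3,0,0,0,0,0,0,-2,0,0,0,0,0,0,-2,0,0,0,0,0,0,0,0,0,0,0,0,0,0,0,0,0,0,0]' | grep -E "pos|force"; python3 -c "
from h import *
s=st();p=s['tool_pos'][:2]-C;print('local',p@BX*1000,p@BY*1000)"
```

```text
tool_pos: [0.4484, -0.1967, 0.0017]
wrist_force: [0.2, -0.1, 0.3]
grip_force: 0.0
tool_pos: [0.4595, -0.0919, 0.0014]
wrist_force: [1.9, -2.0, 0.5]
grip_force: 1.0
tool_pos: [0.4611, -0.0683, 0.0007]
wrist_force: [-0.4, -0.7, -0.1]
grip_force: 0.0
t 87.00 pos [461.1 -68.3   0.7] F [-0.4 -0.7 -0.1] w 0.1 g 0.0
[[0.994, -0.107, -0.001], [-0.107, -0.994, 0.001], [-0.001, -0.0, -1.0]] q [-0.2   0.09  2.21  0.    0.84  1.48]
local -184.22249388474677 1.1165213553295978
```

Continue in small steps until the closed stop is felt.

```bash

python3 -m inch '[0,-1,0,0,0,0,0,0,-1,0,0,0,0,0,0,-1,0,0,0,0,0,0,-1,0,0,0,0,0,0,0,0,0,0,0,0,0,0,0,0,0,0,0,0,0,0,0,0,0,0,0,0,0,0,0,0,0]' | grep -E "pos|force"; python3 oky.py &&
python3 -m inch '[0,-1,0,0,0,0,0,0,-1,0,0,0,0,0,0,-1,0,0,0,0,0,0,-1,0,0,0,0,0,0,0,0,0,0,0,0,0,0,0,0,0,0,0,0,0,0,0,0,0,0,0,0,0,0,0,0,0]' | grep -E "pos|force"; python3 oky.py &&
python3 -m inch '[0,-1,0,0,0,0,0,0,-1,0,0,0,0,0,0,-1,0,0,0,0,0,0,-1,0,0,0,0,0,0,0,0,0,0,0,0,0,0,0,0,0,0,0,0,0,0,0,0,0,0,0,0,0,0,0,0,0]' | grep -E "pos|force"; python3 oky.py &&
python3 -m inch '[0,-1,0,0,0,0,0,0,-1,0,0,0,0,0,0,-1,0,0,0,0,0,0,-1,0,0,0,0,0,0,0,0,0,0,0,0,0,0,0,0,0,0,0,0,0,0,0,0,0,0,0,0,0,0,0,0,0]' | grep -E "pos|force"; python3 oky.py &&
python3 -m inch '[0,-1,0,0,0,0,0,0,-1,0,0,0,0,0,0,-1,0,0,0,0,0,0,-1,0,0,0,0,0,0,0,0,0,0,0,0,0,0,0,0,0,0,0,0,0,0,0,0,0,0,0,0,0,0,0,0,0]' | grep -E "pos|force"; python3 oky.py &&
python3 -m inch '[0,-1,0,0,0,0,0,0,-1,0,0,0,0,0,0,-1,0,0,0,0,0,0,-1,0,0,0,0,0,0,0,0,0,0,0,0,0,0,0,0,0,0,0,0,0,0,0,0,0,0,0,0,0,0,0,0,0]' | grep -E "pos|force"
```

```text
tool_pos: [0.4621, -0.0643, 0.0011]
wrist_force: [-1.3, 1.1, -0.8]
grip_force: 0.1
tool_pos: [0.4625, -0.0607, 0.001]
wrist_force: [0.6, -5.0, 0.2]
grip_force: 2.3
tool_pos: [0.4626, -0.0605, 0.0012]
wrist_force: [-2.9, -20.3, -0.0]
grip_force: 10.3
```

```bash

python3 -m inch '[0,6,0,0,0,0,0,0,10,0,0,0,0,0,0,20,0,0,0,0,0,0,0,-20,0,0,0,0,0,20,-40,0,0,0,0,0,30,-40,0,0,0,0,0,40,-40,0,0,0,0,0,40,0,0,0,0,0]' | grep -E "pos|force"
python3 -m inch '[0,40,0,0,0,0,0,0,40,0,0,0,0,0,0,40,0,0,0,0,0,0,40,0,0,0,0,0,0,0,0,0,0,0,0,0,0,0,0,0,0,0,0,0,0,0,0,0,0,0,0,0,0,0,0,0]' | grep -E "pos|force"
python3 -c "
from h import *
a=viewer.read_camera('top')[:,:,::-1];cv2.imwrite('pics/raw_f2.png',a);o=cv2.imread('pics/top0.png')
print(handle(o),handle(a),shells(a))
d=np.abs(a.astype(int)-o).sum(2)>120
n,l,s,c=cv2.connectedComponentsWithStats(d.astype('uint8'));print([s[k].tolist() for k in range(1,n) if s[k,4]>12])"
```

```text
tool_pos: [0.4498, -0.2193, 0.1428]
wrist_force: [1.4, -0.1, 0.0]
grip_force: 0.0
tool_pos: [0.4287, -0.3745, 0.1361]
wrist_force: [0.5, -0.0, 0.9]
grip_force: 0.0
[-172.5 -170.4 -171.1 -171.7 -172.4 -170.3 -171.  -171.7 -169.6] [-161.3 -162.  -162.7 -163.4 -161.3 -162.  -162.7 -163.4 -161.3] []
[[190, 209, 24, 18, 351], [280, 208, 5, 16, 38], [225, 211, 11, 11, 93], [243, 218, 11, 11, 98], [288, 226, 12, 39, 242], [222, 232, 11, 11, 96], [407, 232, 27, 17, 369], [243, 234, 12, 12, 98], [275, 237, 5, 22, 45], [325, 237, 235, 183, 14327], [475, 240, 27, 15, 197], [222, 253, 11, 11, 97], [457, 253, 6, 3, 15], [237, 254, 11, 11, 97], [273, 263, 4, 17, 37], [293, 300, 18, 21, 250], [499, 328, 33, 40, 516], [192, 353, 44, 67, 1239], [252, 353, 8, 6, 34], [304, 354, 7, 7, 33], [285, 358, 45, 56, 1428], [228, 362, 54, 26, 587], [541, 375, 19, 28, 325], [260, 377, 7, 4, 13], [231, 385, 54, 35, 429], [269, 412, 22, 8, 73], [508, 417, 9, 3, 19]]
```

```bash
python3 -c "
from workcell import job
print(job.finish_job())"
```

```text
the job is handed in; nothing more can be done
None
```

The job is handed in at about 90 s of robot time. The one jar present stands in the tray, all six shells are in the drawer, the scraper is back on its mat, and the drawer is pushed to its shut stop. The drawer started about 9 mm ajar.

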